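# Clip the key fob into the snap hook

## Robot

A 6-joint arm with a two-finger parallel gripper is mounted at the origin on the work surface. World frame = base frame: x ahead of the robot, y to its left, z up, the work surface at z = 0. Lengths are in m, angles in rad, forces in N, time in s.
With the tool pointing down it reaches from about 0.35 to 0.85 m from the base axis. Payload 8.1 kg.
Tool frame: the origin (TCP) lies at the very end of the fingers, on their centre line; the grasp point (between the pads) lies 19 mm behind it; y points along the fingers, x is the direction in which the jaws open and shut, and the axes are right-handed (so a half turn about y gives the same grasp; the last joint's range is limited). The gripper opens to 93 mm and grips with 3 to 60 N. Pads are 15 mm wide; open, the fingers measure 128 mm over their backs; the gripper's body (75 mm by 188 mm) begins 65 mm behind the grasp point.
Start: joints at [-1.409, 0.13, 1.488, -0, 1.523, -0.085], TCP at [0.147, -0.582, 0.219] pointing down, gripper open.
Joint ranges: [-2.96, 2.96], [-0.89, 2.26], [0.02, 2.5], [-1.34, 4.48], [0, 2.73], [-2.66, 2.66]. Speed limits (rad/s): [2.39, 2.39, 2.79, 3.14, 3.14, 3.14].

## Interface

Orientations are given as a unit quaternion [w, x, y, z].
In Python, from rig import robot, viewer, job gives the robot as it stands.
- The arm moves only by the tool carry_out, never from a script. Its argument "motion" is a list of rows, each an object of numbers: "tx", "ty", "tz": the shift along the world's x, y, z in units of 40 mm (1.0 is 40 mm); "wx", "wy", "wz": the turn, a rotation vector about the world's x, y, z in units of 6 degrees (1.0 is 6 degrees). A call has 1 to 20 rows; each row shifts and turns the pose as measured when the row begins; what a row does not reach is not made up. A row lasts 1/12 s, in which the tool goes at most 41.7 mm and 7.16 degrees, less where a joint would pass 70% of its speed; a pose out of reach is approached as far as the arm can. A call is refused whole if a number of a shift passes 1 or a number of a turn 1, either way. A call with a gripper value outside its range is refused whole. "grip" is the finger opening in mm, from 0 to 93, set as the call begins (left out, the last holds). The fingers move at their own pace and stop on an object; the grip force is fixed at half the most. Time passes only in rows, so rows that do not move let the fingers close. It gives the time, the measured TCP pose, the force and the opening at its end, in the units of the state.
- robot.get_obs(): the state, without advancing time (a new reading comes with each control period).
- viewer.get_image(name): name is "side" or "top"; returns (picture, depth): 400x640x3 uint8, red, green, blue; 400x640 float32, m along the optical axis (not along the pixel's ray), 0 where there is no reading.
- viewer.calibration(name): a dict with "mtx" (3x3 intrinsics, pixels), "pose" (4x4, takes a point from camera to world coordinates). Camera axes: x right, y down, z forward; pixel columns grow to the right and rows downward; lengths in m; the calibration is good to about 2 mm. A picture is of the moment at which its call begins. calibration takes no time and is no camera call.
- job.finish_job(): hands the job in, once; it reports no verdict.
The state is a dict: "t": time; "joint_pos": joint angles; "joint_velocities": joint speeds; "joint_torque": joint torques, N m; "ee_pos": TCP position; "orientation": TCP orientation; "force": force on the tool from outside, world axes, zero at the start; "wrist_torque": the same for the moment, N m; "finger_gap": finger opening in m.
Only numpy, scipy, OpenCV 4.12 (cv2) and the standard library are available. Lean on these libraries where they do the work, as an engineer would, in place of code of your own. Each camera call takes 0.05 s, during which the arm holds its last target.

## Task

Pick up the key fob with the orange handle and clip it into the snap hook on the blue stand: press the sprung gate inward with the far end of the fob's ring until the ring is through and the gate snaps shut. Before letting go, draw the fob straight back out towards the gate side, so that the hook swings forward against its stop, and keep a steady pull of about 10 N on it for a second to prove that it holds, then let it hang freely from the hook and wait until it has all but stopped swinging. Be gentle with the hook (never 16 N or more on it) and leave the other things where they are.

Things in the scene. Friction and masses are not known exactly. Their poses are not given: they have to be found in the camera images.
- fob: Key fob with the ORANGE handle, 0.07 to 0.14 kg, one rigid piece, lying flat. Origin: centre of the handle's underside; own z up, own +x from handle to ring. Handle: bar 90 mm long (own x -45 to 45), 22 mm wide (y), 18 mm thick (z 0 to 18). On its +x end a stiff steel ring of 6 mm wire, level with the handle's mid-thickness; on its -x end a brass key barrel, 8 mm thick, 14 mm long.
- fob_ring (a point): Middle of the wire at the far end of the orange fob's ring, the part that goes through the gate first: at own x = 87, z = 9 mm of the fob; axes as the fob's. The ring's centre is at fob x = 68 mm; it is 38 mm across between wire centres, 32 mm clear inside.
- fob_tail (a point): Outer end of the orange fob's brass barrel: x = -59, z = 9 mm of the fob. Let go in the hook, the fob drops to hang ring up, its tail about 65 mm above the bench, and swings for some 5 s.
- stand: Blue stand fixed to the bench. Origin on the bench, plumb below the hook's pivot; +x level, from the hook's gate side to its back (mostly away from the robot), z up. Post 25 mm square, 327 mm tall, at own x = 120, y = 50 mm on a disc 150 mm across; from its top a thin arm (z 314 to 342 mm) runs to the pivot at z = 310 mm, held between two small cheeks.
- hook: Steel snap hook on the stand's arm. Origin: its pivot, 310 mm above the bench. Own z up, x to the back when plumb. It swings about its own y in a dry pivot (1.2 N at its bottom moves it; it stays where left) to firm stops that are set differently each time: its bottom gets 2 to 44 mm forward and 2 to 44 mm back of plumb, 46 mm in all. Closed loop of 8 mm bar in its x-z plane: spine at x = 18 mm.
- hook_nose (a point): Centre of the rounded end (radius 4 mm) of the hook's nose: hook x = -18, z = -81 mm; the tip's top is at z = -77 mm. Axes as the hook's. Above it, up to z = -34 mm, the hook's front is closed by the brass gate.
- hook_seat (a point): Where the middle of a 6 mm wire rests in the hook's round bottom bend: hook x = 0, z = -97 mm (bend's bar centre at -104 mm); axes as the hook's.
- gate (a joint): Turn (rad) of the brass gate: 6 mm rod, 46 mm long, hinged at hook x = -18, z = -34 mm, hanging down to the nose. 0 = shut; grows as pressed inward (hook +x), stop at 0.65. Spring: 3 N at its end starts it, 5 N at 0.4 rad. It opens inward only. A wire pressed in 8 mm above the nose to 0.45 rad, then lowered, slips under the gate's end, which snaps shut above it.
- fob_blue: Bystander, leave alone: fob with the blue handle. Same shape as the orange fob; origin alike.
- fob_green: Bystander, leave alone: fob with the green handle. Same shape as the orange fob; origin alike.
- screwdriver: Bystander, leave alone: screwdriver lying on the bench.
- log_slice: Bystander, leave alone: round slice of a log, 100 mm across, 18 mm thick. Origin: centre of its underside.
- glue: Bystander, leave alone: white glue bottle, 56 mm across, 130 mm tall. Origin: centre of its underside.
- pot: Bystander, leave alone: steel pencil pot, 76 mm across, 95 mm tall. Origin: centre of its underside.
- square: Bystander, leave alone: try square with a dark wooden stock, 100 mm, and a steel blade, 150 mm.
There are look-alikes about, which are no part of the job. There is more than one size of the fob; the job needs the middle-sized.

How it is judged:
By the outcome, as a careful person would: the job done as asked, in the order asked, and still so for the second after the job is handed in, with the robot touching nothing.
It also fails if it takes over 72 s, if anything falls off the work surface, if the arm or the gripper's body presses on something with over 40 N, if the wrist force passes 120 N, or if a joint passes its speed limit or range.

## Working session

There is one attempt and no reset: what is moved stays moved. The work goes in short steps, Python scripts to look and compute and a tool call to move; the robot and the scene stay as the last step left them, time stands still between calls to the robot, and variables do not carry over. Pictures are saved under pics/ and viewed, and the job is handed in when it is done.

Besides the shell and the picture viewer there is one more tool, called after "Request:" by a JSON object that holds its "name" and its "arguments", one argument or row to a line. carry_out: Moves the arm, as the interface text tells. Its arguments: {"type":"object","properties":{"motion":{"type":"array"},"grip":{"type":"number"}},"required":["motion"]}

```bash
ls; mkdir -p pics; cat > h.py <<'E'
import numpy as np, cv2
from rig import robot, viewer, job
def shot(n,tag):
    im,d=viewer.get_image(n); cv2.imwrite(f'pics/{tag}.png',cv2.cvtColor(im,cv2.COLOR_RGB2BGR)); np.savez(f'pics/{tag}.npz',im=im,d=d); return im,d
def pts(n,d):
    c=viewer.calibration(n);K=np.array(c['mtx']);P=np.array(c['pose'])
    v,u=np.mgrid[:d.shape[0],:d.shape[1]]
    X=np.stack([(u-K[0,2])/K[0,0]*d,(v-K[1,2])/K[1,1]*d,d],-1)
    return X@P[:3,:3].T+P[:3,3]
E
python3 - <<'E'
from h import *
for n in('side','top'):
    shot(n,n+'0'); c=viewer.calibration(n); print(n,np.round(c['mtx'],1).tolist(),np.round(c['pose'],3).tolist())
o=robot.get_obs();print({k:np.round(v,3) for k,v in o.items()})
E
```

```text
pics
side [[389.0, 0.0, 311.7], [0.0, 389.0, 197.5], [0.0, 0.0, 1.0]] [[-0.972, -0.119, 0.203, 0.296], [-0.235, 0.52, -0.821, 0.963], [-0.007, -0.846, -0.534, 0.868], [0.0, 0.0, 0.0, 1.0]]
top [[417.1, 0.0, 312.5], [0.0, 417.1, 197.4], [0.0, 0.0, 1.0]] [[-0.035, -0.977, 0.211, 0.304], [-0.999, 0.034, -0.006, -0.047], [-0.001, -0.211, -0.977, 1.327], [0.0, 0.0, 0.0, 1.0]]
{'t': np.float64(0.1), 'joint_pos': array([-1.409,  0.131,  1.489,  0.   ,  1.523, -0.085]), 'joint_velocities': array([-0.002, -0.003, -0.002,  0.   ,  0.   , -0.   ]), 'joint_torque': array([ 0.0000e+00, -5.6134e+01, -4.9309e+01,  7.7000e-02,  2.9000e-02,
       -0.0000e+00]), 'ee_pos': array([ 0.147, -0.581,  0.218]), 'orientation': array([ 0.558, -0.557,  0.435, -0.434]), 'force': array([-0.233, -0.799, -0.393]), 'wrist_torque': array([-0.009, -0.004,  0.042]), 'finger_gap': np.float64(0.093)}
```

View pics/side0.png

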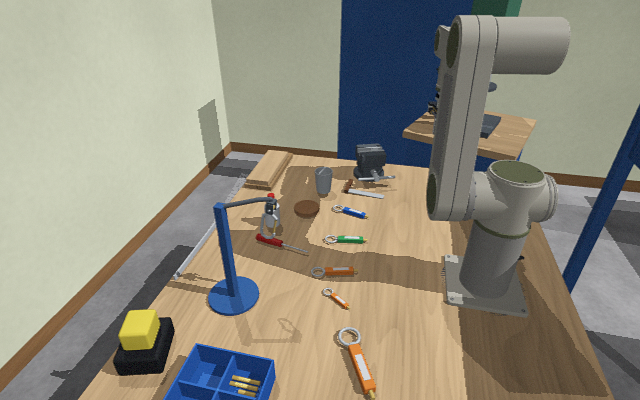

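View pics/top0.png

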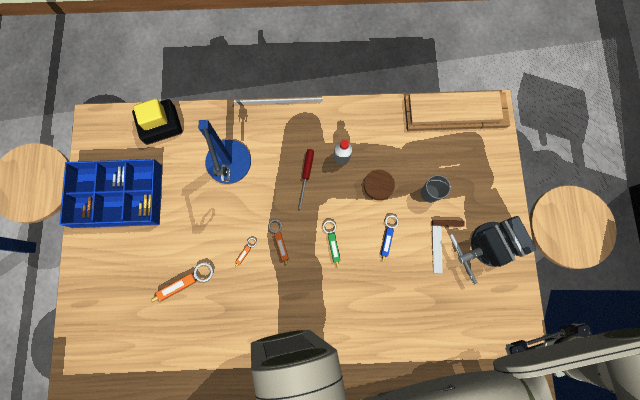

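```bash
python3 - <<'E'
import numpy as np,cv2
from h import *
z=np.load('pics/top0.npz');im,d=z['im'],z['d']
P=pts('top',d)
def w(u,v): return np.round(P[v,u],3)
for n,c in dict(pivotarm=(205,125),).items(): print(n,w(*c))
cr=cv2.resize(im[200:310,140:350],None,fx=3.8,fy=3.8,interpolation=cv2.INTER_CUBIC); cv2.imwrite('pics/c1.png',cr[...,::-1])
cr=cv2.resize(im[110:190,170:270],None,fx=7,fy=7,interpolation=cv2.INTER_CUBIC); cv2.imwrite('pics/c2.png',cr[...,::-1])
s=np.load('pics/side0.npz')['im']
cr=cv2.resize(s[180:320,180:360],None,fx=4.2,fy=4.2,interpolation=cv2.INTER_CUBIC); cv2.imwrite('pics/c3.png',cr[...,::-1])
# orange masks
hsv=cv2.cvtColor(im,cv2.COLOR_RGB2HSV)
m=((hsv[...,0]<13)&(hsv[...,1]>185)&(hsv[...,2]>60)).astype(np.uint8)
n,l,st,ce=cv2.connectedComponentsWithStats(m)
for i in range(1,n):
    if st[i,4]>30:
        q=P[l==i]; q=q[np.abs(q[:,2]-.01)<.03]
        if len(q)>20:
            r=cv2.minAreaRect((q[:,:2]*1000).astype(np.float32)); print(st[i],np.round(r[0]),np.round(r[1]),round(r[2],1),'z',np.round(np.percentile(q[:,2],[10,50,90]),4))
E
```

```text
pivotarm [0.716 0.213 0.332]
[302 149  12  30 196] [700. -44.] [ 24. 100.] 78.6 z [0.0193 0.0241 0.0279]
[274 232  14  29 107] [434.  50.] [89. 21.] 15.0 z [0.0156 0.0176 0.0211]
[156 273  40  27 186] [321. 374.] [ 29. 121.] 27.0 z [0.0188 0.0247 0.0282]
```

View pics/c1.png

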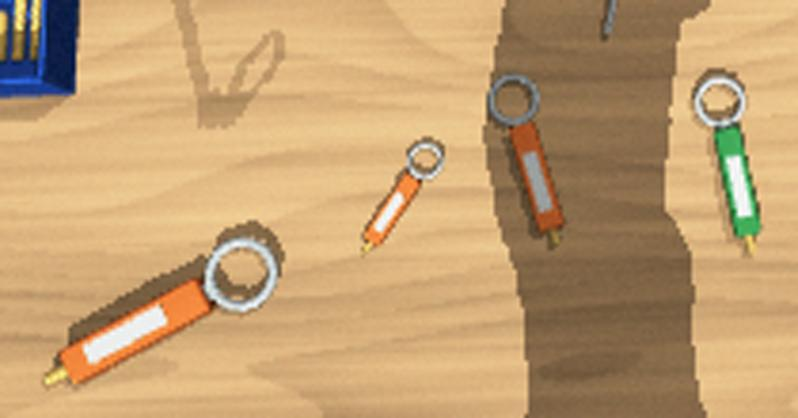

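View pics/c2.png

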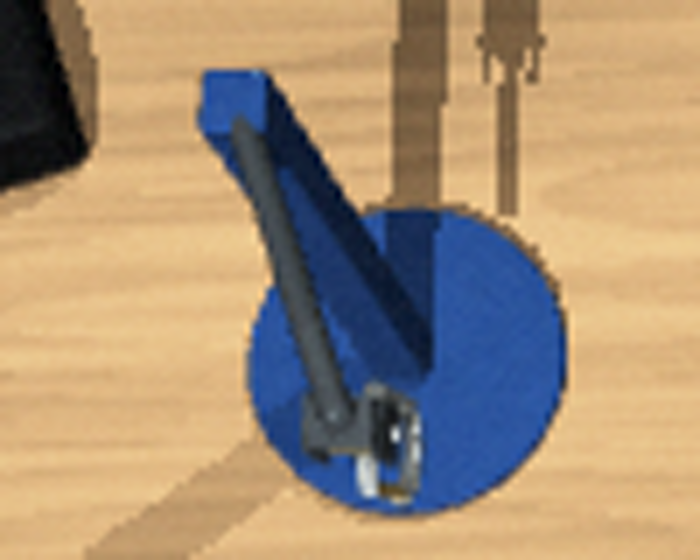

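View pics/c3.png

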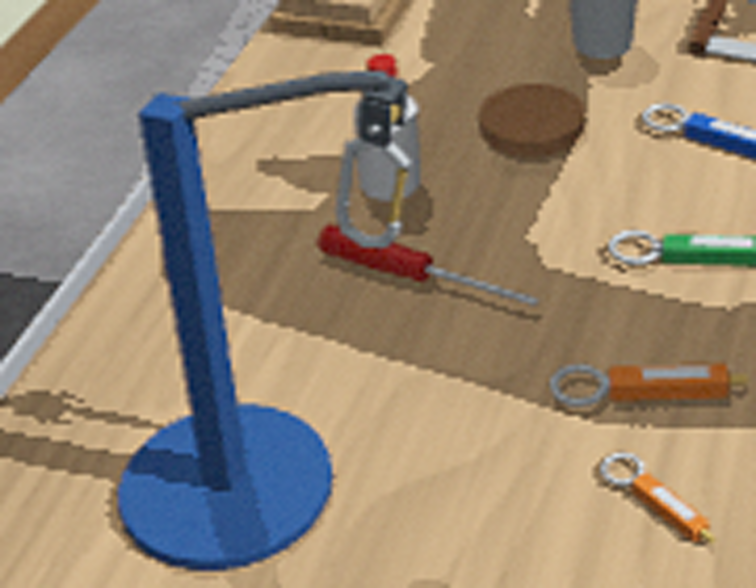

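The medium orange fob is at top pixel (280,242): 89×21 mm handle, z 18. The large one at (180,285) is 121×29 mm and the one at (245,250) is clearly smaller. I'll measure the stand next.

```bash
python3 - <<'E'
from h import *
for n in('top','side'):
    z=np.load(f'pics/{n}0.npz');im,d=z['im'],z['d'];P=pts(n,d)
    hsv=cv2.cvtColor(im,cv2.COLOR_RGB2HSV)
    blue=(hsv[...,0]>100)&(hsv[...,0]<120)&(hsv[...,1]>150)
    A=(abs(P[...,0]-.65)<.25)&(abs(P[...,1]-.2)<.2)
    m=A&blue&(P[...,2]<.02)&(P[...,2]>-.005)
    q=P[m]; c,r=cv2.minEnclosingCircle((q[:,:2]*1000).astype(np.float32)); print(n,'disc',np.round(c),r,len(q),'z',np.median(q[:,2]))
    t=A&blue&(P[...,2]>.321)&(P[...,2]<.34); q=P[t]; print('post top',len(q),np.round(q.mean(0),4),np.round(cv2.minAreaRect((q[:,:2]*1000).astype(np.float32))[2]))
    h=A&(P[...,2]>.17)&(P[...,2]<.36)&~blue
    for lo in np.arange(.17,.36,.015):
        q=P[h&(P[...,2]>=lo)&(P[...,2]<lo+.015)]
        if len(q): print(round(lo,3),len(q),np.round(q.mean(0),3),np.round(q.min(0),3),np.round(q.max(0),3))
E
```

```text
top disc [720. 219.] 74.03824615478516 964 z 0.012404455641461754
post top 77 [0.7211 0.2187 0.3271] 90.0
0.185 2 [0.719 0.216 0.196] [0.709 0.206 0.193] [0.73  0.225 0.199]
0.2 15 [0.615 0.177 0.212] [0.604 0.174 0.207] [0.627 0.181 0.214]
0.215 22 [0.616 0.176 0.22 ] [0.594 0.172 0.215] [0.631 0.18  0.228]
0.23 10 [0.643 0.186 0.236] [0.592 0.172 0.23 ] [0.732 0.219 0.242]
0.245 8 [0.613 0.174 0.254] [0.59  0.172 0.246] [0.63  0.176 0.26 ]
0.26 8 [0.65  0.191 0.267] [0.587 0.173 0.262] [0.73  0.231 0.275]
0.275 26 [0.614 0.183 0.284] [0.583 0.172 0.277] [0.729 0.232 0.29 ]
0.29 12 [0.643 0.194 0.298] [0.589 0.164 0.29 ] [0.732 0.231 0.305]
0.305 20 [0.625 0.181 0.313] [0.587 0.162 0.307] [0.731 0.231 0.319]
0.32 162 [0.647 0.194 0.33 ] [0.586 0.163 0.32 ] [0.733 0.233 0.335]
0.335 145 [0.628 0.188 0.339] [0.59  0.168 0.335] [0.684 0.206 0.345]
side disc [721. 220.] 74.76923370361328 1297 z 0.01351986414253159
post top 59 [0.7205 0.2249 0.3269] 87.0
0.17 8 [0.723 0.223 0.175] [0.708 0.208 0.171] [0.734 0.232 0.183]
0.185 10 [0.727 0.225 0.192] [0.71  0.206 0.186] [0.734 0.232 0.2  ]
0.2 25 [0.643 0.19  0.212] [0.603 0.172 0.204] [0.734 0.231 0.215]
0.215 41 [0.639 0.187 0.221] [0.594 0.173 0.215] [0.736 0.231 0.23 ]
0.23 34 [0.644 0.191 0.237] [0.594 0.174 0.23 ] [0.733 0.231 0.245]
0.245 29 [0.642 0.191 0.252] [0.59  0.175 0.245] [0.735 0.232 0.259]
0.26 34 [0.648 0.194 0.267] [0.586 0.176 0.26 ] [0.735 0.233 0.275]
0.275 54 [0.634 0.19  0.284] [0.585 0.174 0.275] [0.736 0.233 0.29 ]
0.29 34 [0.633 0.194 0.299] [0.59  0.165 0.29 ] [0.735 0.23  0.305]
0.305 63 [0.615 0.19  0.314] [0.589 0.163 0.305] [0.734 0.233 0.32 ]
0.32 186 [0.651 0.199 0.329] [0.587 0.163 0.32 ] [0.735 0.231 0.335]
0.335 133 [0.631 0.191 0.34 ] [0.594 0.177 0.335] [0.687 0.211 0.345]
```

```bash
python3 - <<'E'
from h import *
Q=[]
for n in('top','side'):
    z=np.load(f'pics/{n}0.npz');im,d=z['im'],z['d'];P=pts(n,d)
    m=(P[...,2]>.2)&(P[...,2]<.282)&(P[...,0]>.56)&(P[...,0]<.66)&(P[...,1]>.15)&(P[...,1]<.2)
    q=P[m]; 
    vx,vy,x0,y0=cv2.fitLine((q[:,:2]*1000).astype(np.float32),cv2.DIST_HUBER,0,.01,.01).ravel(); print(n,len(q),np.degrees(np.arctan2(vy,vx)),x0,y0, 'y at x=604',y0+vy/vx*(604-x0))
    v,u=np.nonzero(m); o=np.argsort(-q[:,2])
    for i in o: 
      if n=='side':print((u[i],v[i]),np.round(q[i]*1000).astype(int),im[v[i],u[i]])
E
```

```text
top 64 -5.171273 611.47253 175.38632 y at x=604 176.06259
side 136 -3.182697 614.3058 178.55199 y at x=604 179.12505
(np.int64(263), np.int64(216)) [622 178 282] [ 97 100 104]
(np.int64(262), np.int64(216)) [625 178 281] [113 109 106]
(np.int64(275), np.int64(218)) [589 179 281] [157 161 166]
(np.int64(275), np.int64(219)) [587 183 281] [110 116 120]
(np.int64(264), np.int64(216)) [620 176 280] [78 82 85]
(np.int64(276), np.int64(219)) [585 181 280] [154 158 165]
(np.int64(273), np.int64(218)) [594 178 279] [107 108 110]
(np.int64(263), np.int64(217)) [622 179 279] [ 95 101 104]
(np.int64(262), np.int64(217)) [625 179 278] [105 106 107]
(np.int64(274), np.int64(219)) [592 177 276] [106 108 112]
(np.int64(261), np.int64(217)) [629 176 276] [124 115 101]
(np.int64(262), np.int64(218)) [625 180 276] [ 94  97 102]
(np.int64(275), np.int64(220)) [588 180 275] [101  90  52]
(np.int64(263), np.int64(218)) [622 179 275] [ 94 100 105]
(np.int64(276), np.int64(220)) [586 179 275] [85 78 60]
(np.int64(261), np.int64(218)) [629 177 273] [109 100  90]
(np.int64(275), np.int64(221)) [589 180 272] 
[... 6322 characters left out ...]
64(267), np.int64(236)) [617 175 214] [131 138 144]
(np.int64(265), np.int64(235)) [624 172 214] [117 124 130]
(np.int64(271), np.int64(238)) [603 181 214] [ 98 107 111]
(np.int64(265), np.int64(236)) [622 176 213] [116 124 127]
(np.int64(270), np.int64(238)) [607 180 212] [ 99 108 112]
(np.int64(264), np.int64(237)) [624 179 212] [106  77  80]
(np.int64(268), np.int64(238)) [612 180 212] [100 110 112]
(np.int64(267), np.int64(238)) [615 181 211] [100 108 112]
(np.int64(269), np.int64(238)) [610 179 211] [101 108 113]
(np.int64(266), np.int64(238)) [618 180 210] [101 104 105]
(np.int64(265), np.int64(237)) [623 176 210] [107 111 114]
(np.int64(265), np.int64(238)) [622 177 208] [111  60  58]
```

```bash
python3 - <<'E'
from h import *
s=np.load('pics/side0.npz')['im']
cr=cv2.resize(s[185:250,235:305],None,fx=8,fy=8,interpolation=cv2.INTER_NEAREST); cv2.imwrite('pics/c4.png',cr[...,::-1])
E
```

```text
(no output)
```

View pics/c4.png

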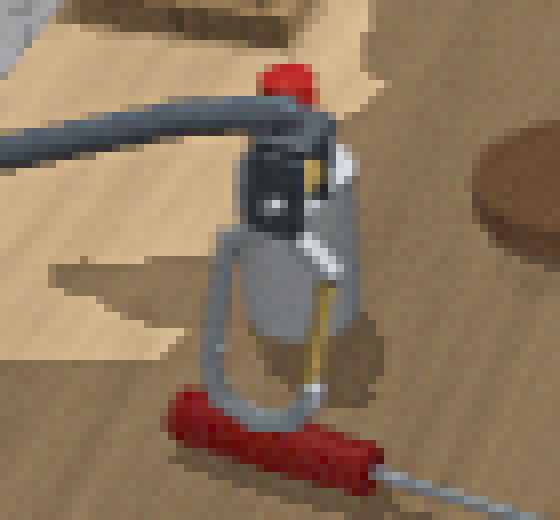

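```bash
cat > fit.py <<'E'
from h import *
from scipy.optimize import least_squares
from scipy.spatial.transform import Rotation as R
def curve():
    a=np.linspace(0,-np.pi,30); bend=np.c_[18*np.cos(a),-86+18*np.sin(a)]
    sp=np.c_[np.full(20,18),np.linspace(-34,-86,20)]; ns=np.array([[-18,-84],[-18,-81.]])
    g=np.c_[np.full(40,-18),np.linspace(-34,-79,40)]
    return np.r_[sp,bend,ns],g
def fit(tags,p0=(600,176,-.05,.17),postw=True,yawfix=None):
    h,g=curve(); D=[]
    for n,t in tags:
        z=np.load(f'pics/{t}.npz');P=pts(n,z['d'])*1000
        m=(P[...,2]>200)&(P[...,2]<276)&(P[...,0]>550)&(P[...,0]<670)&(P[...,1]>155)&(P[...,1]<197)
        D.append(P[m])
    q=np.concatenate(D)
    C=np.r_[h,g];rad=np.r_[np.full(len(h),4),np.full(len(g),3)]
    def res(p):
        px,py,yaw,th=p
        dx,dy=q[:,0]-px,q[:,1]-py
        lx=dx*np.cos(yaw)+dy*np.sin(yaw); ly=-dx*np.sin(yaw)+dy*np.cos(yaw); lz=q[:,2]-310
        hx=lx*np.cos(th)+lz*np.sin(th); hz=-lx*np.sin(th)+lz*np.cos(th)
        dd=np.sqrt((hx[:,None]-C[:,0])**2+(hz[:,None]-C[:,1])**2+ly[:,None]**2)-rad
        r=dd[np.arange(len(q)),np.abs(dd).argmin(1)]
        k=np.array([px+120*np.cos(yaw)-50*np.sin(yaw)-720.5,py+120*np.sin(yaw)+50*np.cos(yaw)-220.5])
        return np.r_[np.clip(r,-6,6),k*(4 if postw else 0)]
    s=least_squares(res,p0,loss='soft_l1')
    return s.x,np.median(np.abs(s.fun)),len(q)
def st():
    o=robot.get_obs(); q=o['orientation']; r=R.from_quat([q[1],q[2],q[3],q[0]]); return o,r
if __name__=='__main__':
    for t in ([('top','top0')],[('side','side0')],[('top','top0'),('side','side0')]):
        for w in (True,False):
            x,e,n=fit(t,postw=w); print(np.round(x[:2],1),np.degrees(x[2:]).round(1),e,n)
    o,r=st(); print(np.round(r.as_matrix(),3))
E
python3 fit.py
python3 - <<'E'
from h import *
# fob pose: handle + ring points
for n in('top','side'):
    z=np.load(f'pics/{n}0.npz');im,d=z['im'],z['d'];P=pts(n,d)*1000
    m=(P[...,2]>6)&(P[...,2]<30)&(P[...,0]>350)&(P[...,0]<560)&(P[...,1]>10)&(P[...,1]<105)
    nn,l,stt,ce=cv2.connectedComponentsWithStats(m.astype(np.uint8))
    for i in range(1,nn):
        if stt[i,4]>60:
            q=P[l==i]; c=cv2.minAreaRect(q[:,:2].astype(np.float32)); print(n,stt[i],np.round(c[0]),np.round(c[1]),c[2],q[:,2].max())
    hsv=cv2.cvtColor(im,cv2.COLOR_RGB2HSV)
    m&=(hsv[...,0]<14)&(hsv[...,1]>150)
    m=cv2.morphologyEx(m.astype(np.uint8),cv2.MORPH_CLOSE,np.ones((5,5)))>0
    q=P[m&(P[...,2]>12)]; c=cv2.minAreaRect(q[:,:2].astype(np.float32)); print(n,'handle',len(q),np.round(c[0],1),np.round(c[1]),c[2],q[:,2].max())
E
```

```text
[597.6 177.7] [-3.4 11.4] 0.3511346989359394 57
[593.5 177.4] [-2.8 14.4] 0.2932751681779431 57
[597.3 178.8] [-3.9 12.8] 0.27585005433158605 126
[597.8 178.6] [-3.3 12.5] 0.28501803545986526 126
[597.5 178.1] [-3.6 12.2] 0.3172402178933966 183
[596.3 178.4] [-4.6 13.2] 0.29617032637144725 183
[[ 0.244 -0.     0.97 ]
 [-0.97   0.002  0.244]
 [-0.002 -1.     0.   ]]
top [267 220  22  45 292] [450.  49.] [147.  43.] 22.111047744750977 27.222957696575456
top handle 199 [433.9  50.1] [89. 22.] 15.56497859954834 27.222957696575456
side [311 267  47  10 287] [451.  50.] [147.  42.] 20.76721954345703 24.361492606744804
side handle 123 [435.2  52.2] [86. 24.] 11.968294143676758 23.940467441347035
```

Request:
{"name": "carry_out", "arguments": {
  "motion": [
    {"tx": 0.37,"ty": 0.79},
    {"tx": 0.37,"ty": 0.79},
    {"tx": 0.37,"ty": 0.79},
    {"tx": 0.37,"ty": 0.79},
    {"tx": 0.37,"ty": 0.79},
    {"tx": 0.37,"ty": 0.79},
    {"tx": 0.37,"ty": 0.79},
    {"tx": 0.37,"ty": 0.79},
    {"tx": 0.37,"ty": 0.79},
    {"tx": 0.37,"ty": 0.79},
    {"tx": 0.37,"ty": 0.79},
    {"tx": 0.37,"ty": 0.79},
    {"tx": 0.37,"ty": 0.79},
    {"tx": 0.37,"ty": 0.79},
    {"tx": 0.37,"ty": 0.79},
    {"tx": 0.37,"ty": 0.79},
    {"tx": 0.37,"ty": 0.79},
    {"tx": 0.37,"ty": 0.79},
    {"tx": 0.37,"ty": 0.79},
    {}
  ],
  "grip": 45
}}

```text
invalid input at $.motion[0]: expected keys tx, ty, tz, wx, wy, wz
```

```bash
cat > pix.py <<'E'
from h import *
def ray(n,u,v,z):
    c=viewer.calibration(n);K=np.array(c['mtx']);T=np.array(c['pose'])
    d=T[:3,:3]@np.array([(u-K[0,2])/K[0,0],(v-K[1,2])/K[1,1],1]); o=T[:3,3]
    return o+d*(z-o[2])/d[2]
E
python3 - <<'E'
from pix import *
from fit import st
a=ray('top',275.0,226.0,.009); b=ray('side',180+580/4.2-.3,180+386/4.2-.3,.009); print(a,b)
for r in(a,b):
  v=r[:2]-[.4345,.0505]; print(np.linalg.norm(v),np.degrees(np.arctan2(v[1],v[0])))
o,r=st(); print(o['t'],o['ee_pos'],o['force'],o['finger_gap'],o['joint_pos'].round(3)); print(r.as_matrix().round(3))
E
```

```text
[0.49919697 0.06725355 0.009     ] [0.49931751 0.06610602 0.009     ]
0.06683098047385995 14.518075715207976
0.06666976643322417 13.537365333024233
0.1 [ 0.14650335 -0.58130222  0.2176826 ] [-0.23254751 -0.7988402  -0.39308691] 0.09301317894379237 [-1.409  0.131  1.489  0.     1.523 -0.085]
[[ 0.244 -0.     0.97 ]
 [-0.97   0.002  0.244]
 [-0.002 -1.     0.   ]]
```

Request:
{"name": "carry_out", "arguments": {
  "motion": [
    {"tx": 0.37,"ty": 0.79,"tz": 0,"wx": 0,"wy": 0,"wz": 0},
    {"tx": 0.37,"ty": 0.79,"tz": 0,"wx": 0,"wy": 0,"wz": 0},
    {"tx": 0.37,"ty": 0.79,"tz": 0,"wx": 0,"wy": 0,"wz": 0},
    {"tx": 0.37,"ty": 0.79,"tz": 0,"wx": 0,"wy": 0,"wz": 0},
    {"tx": 0.37,"ty": 0.79,"tz": 0,"wx": 0,"wy": 0,"wz": 0},
    {"tx": 0.37,"ty": 0.79,"tz": 0,"wx": 0,"wy": 0,"wz": 0},
    {"tx": 0.37,"ty": 0.79,"tz": 0,"wx": 0,"wy": 0,"wz": 0},
    {"tx": 0.37,"ty": 0.79,"tz": 0,"wx": 0,"wy": 0,"wz": 0},
    {"tx": 0.37,"ty": 0.79,"tz": 0,"wx": 0,"wy": 0,"wz": 0},
    {"tx": 0.37,"ty": 0.79,"tz": 0,"wx": 0,"wy": 0,"wz": 0},
    {"tx": 0.37,"ty": 0.79,"tz": 0,"wx": 0,"wy": 0,"wz": 0},
    {"tx": 0.37,"ty": 0.79,"tz": 0,"wx": 0,"wy": 0,"wz": 0},
    {"tx": 0.37,"ty": 0.79,"tz": 0,"wx": 0,"wy": 0,"wz": 0},
    {"tx": 0.37,"ty": 0.79,"tz": 0,"wx": 0,"wy": 0,"wz": 0},
    {"tx": 0.37,"ty": 0.79,"tz": 0,"wx": 0,"wy": 0,"wz": 0},
    {"tx": 0.37,"ty": 0.79,"tz": 0,"wx": 0,"wy": 0,"wz": 0},
    {"tx": 0.37,"ty": 0.79,"tz": 0,"wx": 0,"wy": 0,"wz": 0},
    {"tx": 0.37,"ty": 0.79,"tz": 0,"wx": 0,"wy": 0,"wz": 0},
    {"tx": 0.37,"ty": 0.79,"tz": 0,"wx": 0,"wy": 0,"wz": 0},
    {"tx": 0,"ty": 0,"tz": 0,"wx": 0,"wy": 0,"wz": 0}
  ],
  "grip": 45
}}

```text
t: 1.77
ee_pos: [0.4278, 0.0529, 0.2064]
orientation: [0.559, -0.553, 0.441, -0.433]
force: [0.4, -0.7, 0.8]
finger_gap: 0.0451
```

Request:
{"name": "carry_out", "arguments": {
  "motion": [
    {"tx": 0.09,"ty": 0,"tz": -0.8,"wx": 0,"wy": 0,"wz": 0},
    {"tx": 0.09,"ty": 0,"tz": -0.8,"wx": 0,"wy": 0,"wz": 0},
    {"tx": 0.09,"ty": 0,"tz": -0.8,"wx": 0,"wy": 0,"wz": 0},
    {"tx": 0.09,"ty": 0,"tz": -0.8,"wx": 0,"wy": 0,"wz": 0},
    {"tx": 0,"ty": 0,"tz": -0.6,"wx": 0,"wy": 0,"wz": 0},
    {"tx": 0,"ty": 0,"tz": 0,"wx": 0,"wy": 0,"wz": 0}
  ]
}}

```text
t: 2.27
ee_pos: [0.4424, 0.0554, 0.0502]
orientation: [0.562, -0.554, 0.437, -0.431]
force: [-0.4, -0.2, -0.3]
finger_gap: 0.0451
```

```bash
python3 - <<'E'
from fit import *
o,r=st(); print(o['t'],o['ee_pos'],o['force'],o['finger_gap']); M=r.as_matrix();print(M.round(3)); print('yaw of grasp', np.degrees(np.arctan2(-M[0,0]*-1,-M[1,0])))
im,d=shot('side','s1'); cv2.imwrite('pics/s1c.png',cv2.resize(im[180:300,260:440],None,fx=4.2,fy=4.2)[...,::-1])
E
```

```text
2.2667 [0.44240709 0.05540026 0.05017978] [-0.43695244 -0.18657926 -0.31386888] 0.04508011514499011
[[ 0.245  0.     0.969]
 [-0.969  0.013  0.245]
 [-0.013 -1.     0.003]]
yaw of grasp 14.210489302177976
```

View pics/s1c.png

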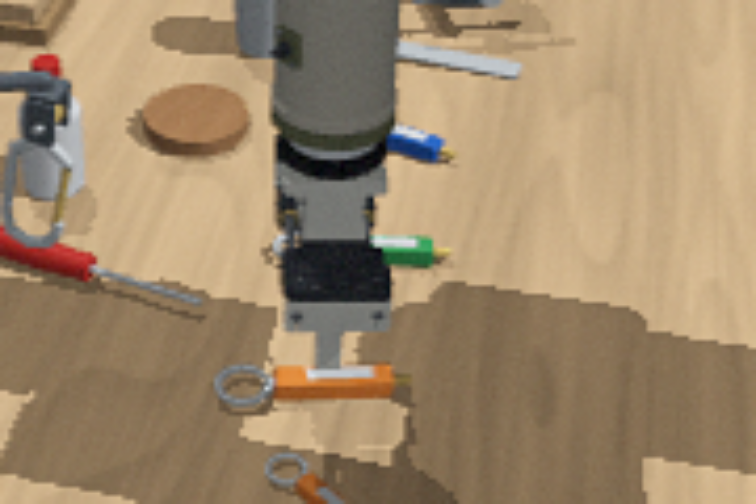

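Request:
{"name": "carry_out", "arguments": {
  "motion": [
    {"tx": 0,"ty": -0.07,"tz": -0.5,"wx": -0.12,"wy": -0.03,"wz": 0},
    {"tx": 0,"ty": 0,"tz": -0.4,"wx": 0,"wy": 0,"wz": 0},
    {"tx": 0,"ty": 0,"tz": -0.2,"wx": 0,"wy": 0,"wz": 0},
    {"tx": 0,"ty": 0,"tz": 0,"wx": 0,"wy": 0,"wz": 0}
  ]
}}

```text
t: 2.65
ee_pos: [0.4475, 0.0514, 0.0136]
orientation: [0.56, -0.555, 0.431, -0.438]
force: [-0.1, 0.5, -0.1]
finger_gap: 0.045
```

Request:
{"name": "carry_out", "arguments": {
  "motion": [
    {"tx": -0.1,"ty": 0,"tz": -0.15,"wx": 0,"wy": 0,"wz": 0},
    {"tx": 0,"ty": 0,"tz": -0.12,"wx": 0,"wy": 0,"wz": 0},
    {"tx": 0,"ty": 0,"tz": 0,"wx": 0,"wy": 0,"wz": 0}
  ]
}}

```text
t: 2.9
ee_pos: [0.4463, 0.0511, 0.0064]
orientation: [0.562, -0.554, 0.43, -0.44]
force: [-0.2, -0.0, 0.1]
finger_gap: 0.0451
```

Request:
{"name": "carry_out", "arguments": {
  "motion": [
    {"tx": -0.08,"ty": 0,"tz": -0.12,"wx": 0,"wy": 0,"wz": 0},
    {"tx": 0,"ty": 0,"tz": 0,"wx": 0,"wy": 0,"wz": 0}
  ]
}}

```text
t: 3.07
ee_pos: [0.444, 0.0511, 0.0026]
orientation: [0.562, -0.553, 0.429, -0.44]
force: [-1.2, 0.1, -0.2]
finger_gap: 0.0451
```

```bash
python3 - <<'E'
from fit import *
o,r=st(); print(o['t'],o['ee_pos'],o['force'],o['finger_gap']); M=r.as_matrix();print(M.round(3))
E
```

```text
3.0667 [0.44398275 0.05109913 0.00259255] [-1.21227264  0.05975957 -0.22779085] 0.045110572731336854
[[ 0.244  0.02   0.97 ]
 [-0.97   0.     0.244]
 [ 0.005 -1.     0.019]]
```

Request:
{"name": "carry_out", "arguments": {
  "motion": [
    {"tx": 0,"ty": 0,"tz": 0,"wx": 0,"wy": 0,"wz": 0},
    {"tx": 0,"ty": 0,"tz": 0,"wx": 0,"wy": 0,"wz": 0},
    {"tx": 0,"ty": 0,"tz": 0,"wx": 0,"wy": 0,"wz": 0},
    {"tx": 0,"ty": 0,"tz": 0,"wx": 0,"wy": 0,"wz": 0},
    {"tx": 0,"ty": 0,"tz": 0,"wx": 0,"wy": 0,"wz": 0},
    {"tx": 0,"ty": 0,"tz": 0,"wx": 0,"wy": 0,"wz": 0}
  ],
  "grip": 5
}}

```text
t: 3.57
ee_pos: [0.4446, 0.0512, 0.0035]
orientation: [0.562, -0.553, 0.429, -0.441]
force: [0.5, 0.6, -0.6]
finger_gap: 0.0219
```

Request:
{"name": "carry_out", "arguments": {
  "motion": [
    {"tx": 0,"ty": 0,"tz": 0.4,"wx": 0,"wy": 0,"wz": 0},
    {"tx": 0,"ty": 0,"tz": 0.7,"wx": 0,"wy": 0,"wz": 0},
    {"tx": 0,"ty": 0,"tz": 0.7,"wx": 0,"wy": 0,"wz": 0},
    {"tx": 0,"ty": 0,"tz": 0.7,"wx": 0,"wy": 0,"wz": 0},
    {"tx": 0,"ty": 0,"tz": 0.7,"wx": 0,"wy": 0,"wz": 0},
    {"tx": 0,"ty": 0.3,"tz": 0.7,"wx": 0,"wy": 0,"wz": -0.3},
    {"tx": 0,"ty": 0.4,"tz": 0.7,"wx": 0,"wy": 0,"wz": -0.4},
    {"tx": 0,"ty": 0.5,"tz": 0.7,"wx": 0,"wy": 0,"wz": -0.5},
    {"tx": 0,"ty": 0.5,"tz": 0.4,"wx": 0,"wy": 0,"wz": -0.5},
    {"tx": 0,"ty": 0.5,"tz": 0.2,"wx": 0,"wy": 0,"wz": -0.5},
    {"tx": 0,"ty": 0.5,"tz": 0,"wx": 0,"wy": 0,"wz": -0.5},
    {"tx": 0,"ty": 0.4,"tz": 0,"wx": 0,"wy": 0,"wz": -0.3},
    {"tx": 0,"ty": 0,"tz": 0,"wx": 0,"wy": 0,"wz": 0}
  ]
}}

```text
t: 4.65
ee_pos: [0.4379, 0.18, 0.2503]
orientation: [-0.482, 0.473, -0.518, 0.525]
force: [-0.2, -0.3, -1.5]
finger_gap: 0.0215
```

```bash
cat > look.py <<'E'
import sys
from fit import *
tag=sys.argv[1]
o,r=st(); M=r.as_matrix(); print(round(o['t'],2),(o['ee_pos']*1000).round(1),o['force'].round(2),o['finger_gap'].round(4)); print('yaw',np.degrees(np.arctan2(M[1,2],M[0,2])).round(2),'pitch',np.degrees(np.arcsin(M[2,2])).round(2),'roll',np.degrees(np.arcsin(M[2,0])).round(2))
ex=np.array([np.cos(-.063),np.sin(-.063)]);d=o['ee_pos'][:2]*1000-[597.5,178]
print('TCP stand',d@ex,d@[-ex[1],ex[0]])
if len(sys.argv)>2:
    im,_=shot('side',tag); cv2.imwrite(f'pics/{tag}c.png',cv2.resize(im[165:265,220:350],None,fx=6,fy=6,interpolation=cv2.INTER_CUBIC)[...,::-1])
E
python3 look.py a1 1
```

```text
Traceback (most recent call last):
  File "look.py", line 4, in <module>
    o,r=st(); M=r.as_matrix(); print(round(o['t'],2),(o['ee_pos']*1000).round(1),o['force'].round(2),o['finger_gap'].round(4)); print('yaw',np.degrees(np.arctan2(M[1,2],M[0,2])).round(2),'pitch',np.degrees(np.arcsin(M[2,2])).round(2),'roll',np.degrees(np.arcsin(M[2,0])).round(2))
                                                                                                     ^^^^^^^^^^^^^^^^^^^^^
AttributeError: 'float' object has no attribute 'round'
```

```bash
sed -i "s/o\['finger_gap'\].round(4)/o['finger_gap']/" look.py; python3 look.py a1 1
```

```text
4.65 [437.9 180.  250.3] [-0.23 -0.33 -1.51] 0.021530968286997933
yaw -5.0 pitch 0.92 roll -0.17
TCP stand -159.4213048909786 -8.026082743312278
```

View pics/a1c.png

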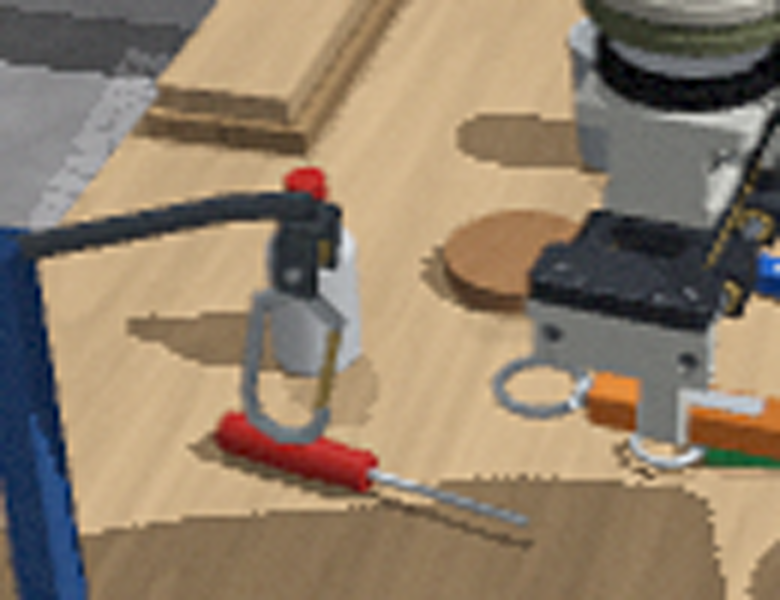

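```bash
cat > ring.py <<'E'
from fit import *
from scipy.optimize import least_squares
def ring(n,tag):
    o,r=st();M=r.as_matrix();t=o['ee_pos']*1000
    z=np.load(f'pics/{tag}.npz');P=pts(n,z['d'])*1000
    L=(P-t)@M   # tool coords: x jaws, y along fingers(down), z = fob +x
    m=(L[...,2]>36)&(L[...,2]<90)&(abs(L[...,0])<30)&(L[...,1]>-22)&(L[...,1]<12)
    q=L[m]
    def res(p):
        cx,cy,cz,a,b=p   # centre; pitch a, roll b
        dx,dy,dz=q[:,0]-cx,q[:,1]-cy-a*(q[:,2]-58)-b*q[:,0],q[:,2]-cz
        return np.hypot(np.hypot(dx,dz)-19,dy)-3
    s=least_squares(res,[0,-5,58,0,0],loss='soft_l1')
    return s.x,np.median(abs(s.fun)),len(q)
if __name__=='__main__':
    import sys
    for n,t in zip(sys.argv[1::2],sys.argv[2::2]): 
        x,e,k=ring(n,t); print(n,x.round(2),round(e,2),k)
E
python3 - <<'E'
from h import *
im,_=shot('top','a1t'); cv2.imwrite('pics/a1tc.png',cv2.resize(im[100:260,150:330],None,fx=4,fy=4)[...,::-1])
E
python3 ring.py side a1 top a1t
```

```text
side [-1.610e+00 -7.700e+00  5.877e+01  1.000e-02  1.000e-02] 0.69 80
top [ 0.000e+00 -7.800e+00  5.916e+01  1.000e-02  7.000e-02] 1.02 48
```

View pics/a1tc.png

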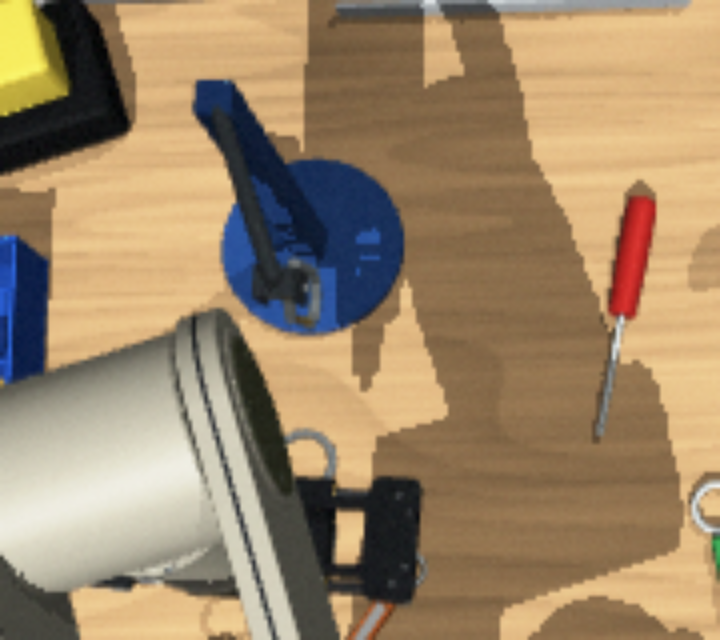

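Request:
{"name": "carry_out", "arguments": {
  "motion": [
    {"tx": 0.3,"ty": 0.02,"tz": -0.07,"wx": 0,"wy": 0,"wz": 0.23},
    {"tx": 0.3,"ty": 0.02,"tz": -0.07,"wx": 0,"wy": 0,"wz": 0},
    {"tx": 0.3,"ty": 0.02,"tz": -0.07,"wx": 0,"wy": 0,"wz": 0},
    {"tx": 0.3,"ty": 0.02,"tz": -0.07,"wx": 0,"wy": 0,"wz": 0},
    {"tx": 0.2,"ty": 0.02,"tz": -0.07,"wx": 0,"wy": 0,"wz": 0},
    {"tx": 0,"ty": 0,"tz": 0,"wx": 0,"wy": 0,"wz": 0},
    {"tx": 0,"ty": 0,"tz": 0,"wx": 0,"wy": 0,"wz": 0}
  ]
}}

```text
t: 5.33
ee_pos: [0.4946, 0.1746, 0.2319]
orientation: [-0.487, 0.484, -0.511, 0.517]
force: [0.6, 0.2, -0.4]
finger_gap: 0.0216
```

```bash
python3 look.py a2 1; python3 ring.py side a2; python3 -c "
from fit import *
x,e,n=fit([('side','a2')]);print(x[:2],np.degrees(x[2:]),e,n)"
```

```text
5.33 [494.6 174.6 231.9] [ 0.58  0.17 -0.38] 0.02155268657779623
yaw -3.25 pitch 0.55 roll 0.2
TCP stand -102.51434762001865 -9.838726690945604
side [-4.100e-01 -6.740e+00  5.916e+01  6.000e-02  5.000e-02] 0.61 64
[597.21354312 179.022625  ] [-4.03349364 13.07240042] 0.3691647802151081 161
```

View pics/a2c.png

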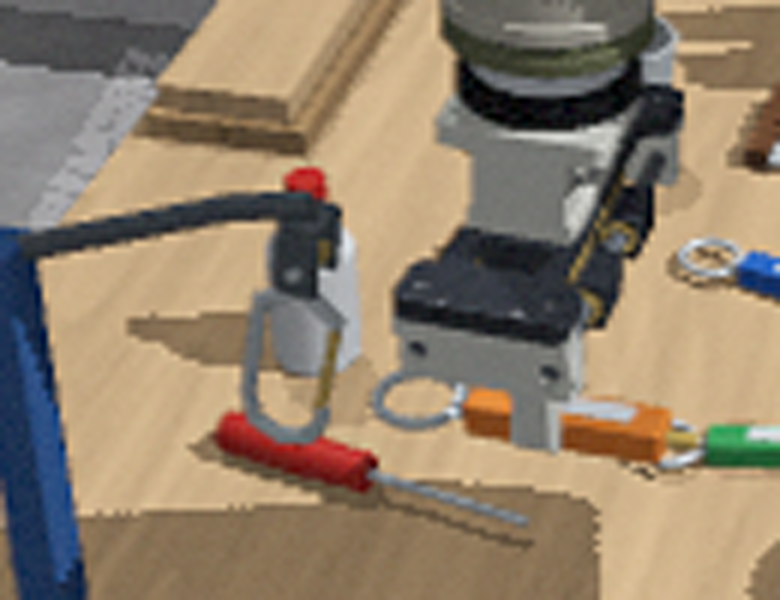

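Request:
{"name": "carry_out", "arguments": {
  "motion": [
    {"tx": 0,"ty": 0.24,"tz": 0.14,"wx": 0,"wy": 0,"wz": 0},
    {"tx": 0,"ty": 0,"tz": 0,"wx": 0,"wy": 0,"wz": 0}
  ]
}}

```text
t: 5.55
ee_pos: [0.4936, 0.1842, 0.2378]
orientation: [-0.487, 0.484, -0.511, 0.517]
force: [0.1, 0.2, -0.2]
finger_gap: 0.0213
```

```bash
python3 look.py x
```

```text
5.55 [493.6 184.2 237.8] [ 0.15  0.21 -0.17] 0.02133330162410279
yaw -3.32 pitch 0.51 roll 0.21
TCP stand -104.06196750528856 -0.38501869984033876
```

Request:
{"name": "carry_out", "arguments": {
  "motion": [
    {"tx": 0.1,"ty": -0.005,"tz": 0,"wx": 0,"wy": 0,"wz": 0},
    {"tx": 0.1,"ty": -0.005,"tz": 0,"wx": 0,"wy": 0,"wz": 0},
    {"tx": 0.1,"ty": -0.005,"tz": 0,"wx": 0,"wy": 0,"wz": 0},
    {"tx": 0.08,"ty": -0.005,"tz": 0,"wx": 0,"wy": 0,"wz": 0},
    {"tx": 0.06,"ty": -0.005,"tz": 0,"wx": 0,"wy": 0,"wz": 0}
  ]
}}

```text
t: 5.97
ee_pos: [0.5121, 0.1846, 0.2397]
orientation: [-0.488, 0.484, -0.51, 0.517]
force: [-2.6, 0.1, -0.8]
finger_gap: 0.022
```

```bash
python3 look.py x
```

```text
5.97 [512.1 184.6 239.7] [-2.57  0.12 -0.78] 0.021963476481918088
yaw -3.14 pitch 0.65 roll 0.16
TCP stand -85.59801835746812 1.165030355620709
```

Contact, −2.6 N at TCP −85.6. I'll keep pushing gently.

Request:
{"name": "carry_out", "arguments": {
  "motion": [
    {"tx": 0.06,"ty": -0.01,"tz": -0.02,"wx": 0,"wy": 0,"wz": 0},
    {"tx": 0.06,"ty": -0.01,"tz": -0.02,"wx": 0,"wy": 0,"wz": 0},
    {"tx": 0.06,"ty": -0.01,"tz": 0,"wx": 0,"wy": 0,"wz": 0}
  ]
}}

```text
t: 6.22
ee_pos: [0.5193, 0.1835, 0.2374]
orientation: [-0.488, 0.485, -0.511, 0.516]
force: [-2.4, 0.8, -1.1]
finger_gap: 0.0217
```

```bash
python3 look.py a3 1;  python3 -c "
from fit import *
x,e,n=fit([('side','a3')]);print(x[:2],np.degrees(x[2:]),e,n)"
```

```text
6.22 [519.3 183.5 237.4] [-2.43  0.81 -1.07] 0.021721371255686166
yaw -3.12 pitch 0.49 roll 0.16
TCP stand -78.4353093781069 0.534120969008718
[597.2417296  178.77806104] [-3.93202544 19.1721908 ] 0.6076403758032805 176
```

View pics/a3c.png

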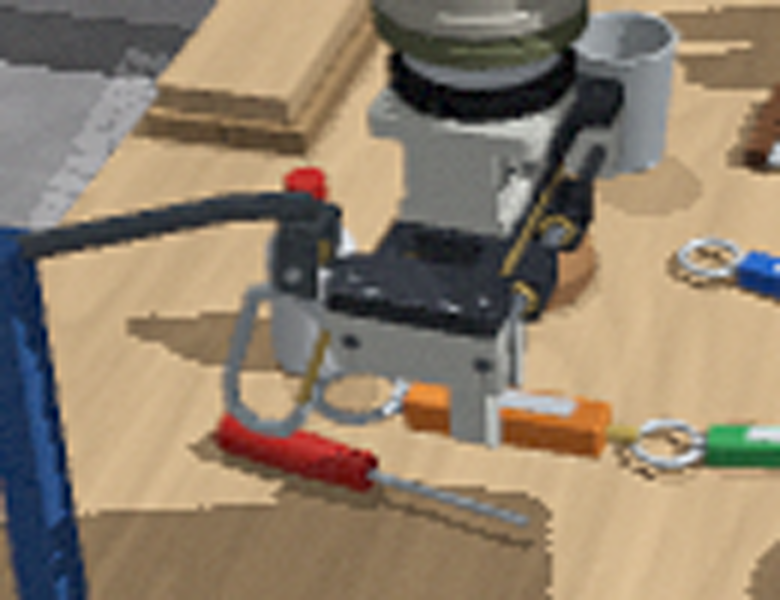

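Request:
{"name": "carry_out", "arguments": {
  "motion": [
    {"tx": 0.06,"ty": -0.01,"tz": 0,"wx": 0,"wy": 0,"wz": 0},
    {"tx": 0.06,"ty": -0.01,"tz": 0,"wx": 0,"wy": 0,"wz": 0}
  ]
}}

```text
t: 6.43
ee_pos: [0.5239, 0.1826, 0.2368]
orientation: [-0.487, 0.485, -0.511, 0.516]
force: [-4.8, 1.3, -0.5]
finger_gap: 0.0219
```

```bash
python3 look.py a4 1;  python3 -c "
from fit import *
x,e,n=fit([('side','a4')]);print(x[:2],np.degrees(x[2:]),e,n)"
```

```text
6.43 [523.9 182.6 236.8] [-4.83  1.31 -0.49] 0.02189272333395653
yaw -3.11 pitch 0.39 roll 0.16
TCP stand -73.7364921657953 0.007473513918861146
[597.27398832 178.87962231] [-3.97156578 21.79336437] 1.1095327474858472 190
```

View pics/a4c.png

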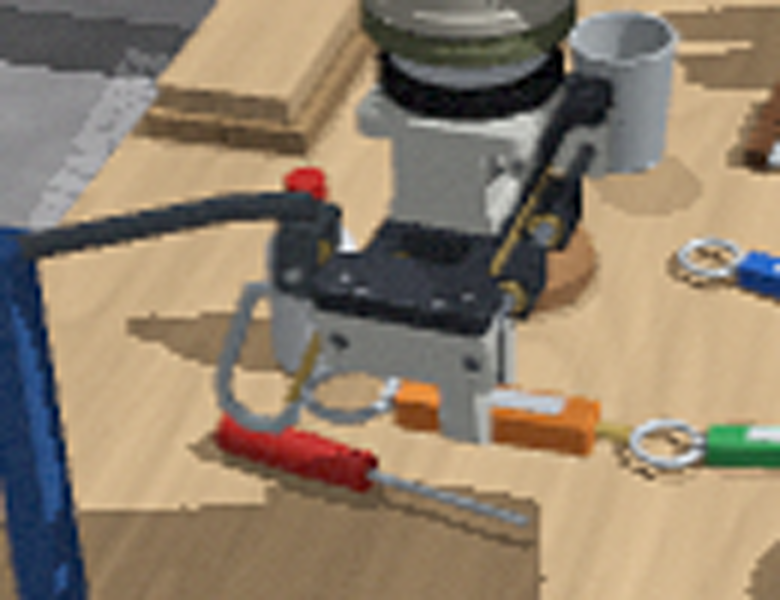

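```bash
cat > th.py <<'E'
from fit import *
def th(tag,n='side',px=597.3,py=178.8,yaw=-.0686):
    """hook tilt from spine/bend, gate angle from the gate; wire-centre estimate"""
    z=np.load(f'pics/{tag}.npz');P=pts(n,z['d'])*1000; q=P.reshape(-1,3)
    dx,dy=q[:,0]-px,q[:,1]-py
    lx=dx*np.cos(yaw)+dy*np.sin(yaw); ly=-dx*np.sin(yaw)+dy*np.cos(yaw); lz=q[:,2]-310
    h,_=curve(); m=(abs(ly)<9)&(lz<-33)&(lz>-115)&(lx>-60)&(lx<70); lx,ly,lz=lx[m],ly[m],lz[m]
    def res(p):
        t,=p[:1]; hx=lx*np.cos(t)+lz*np.sin(t); hz=-lx*np.sin(t)+lz*np.cos(t)
        k=(hx>2)|(hz<-92)
        d=np.sqrt((hx[:,None]-h[:,0])**2+(hz[:,None]-h[:,1])**2+ly[:,None]**2).min(1)-4
        return np.where(k,np.clip(d,-5,5),0)
    g=np.radians(np.arange(-27,28,.25)); c=[np.abs(res([a])).sum()+5*( -((lambda hx,hz:((hx>2)|(hz<-92)).sum())(lx*np.cos(a)+lz*np.sin(a),-lx*np.sin(a)+lz*np.cos(a)))) for a in g]
    a=least_squares(res,[g[int(np.argmin(c))]],loss='soft_l1').x[0]
    return a,(lx,ly,lz)
if __name__=='__main__':
    import sys
    for t in sys.argv[1:]:
        a,(lx,ly,lz)=th(t); hx=lx*np.cos(a)+lz*np.sin(a); hz=-lx*np.sin(a)+lz*np.cos(a)
        print(t,'tilt',np.degrees(a).round(1),'bottom',(104*np.sin(a)).round(1))
        for lo in range(-84,-34,6):
            k=(hz>=lo)&(hz<lo+6)&(hx<12)&(hx>-26); 
            if k.any(): print('  h',lo+3,hx[k].mean().round(1),hx[k].min().round(1),hx[k].max().round(1),k.sum())
E
python3 th.py side0 a2 a3 a4
```

```text
side0 tilt 12.5 bottom 22.5
  h -81 -18.4 -20.9 -15.9 4
  h -75 -17.0 -20.6 -13.6 8
  h -69 -16.7 -18.2 -15.7 3
  h -63 -16.8 -17.6 -16.0 2
  h -57 -16.0 -18.1 -13.7 6
  h -51 -17.2 -18.4 -16.5 3
  h -45 -16.2 -18.2 -14.4 3
  h -39 -16.2 -17.9 -13.9 4
  h -33 -16.6 -19.0 -12.4 5
a2 tilt 13.7 bottom 24.6
  h -81 -19.3 -22.7 -15.8 7
  h -75 -19.3 -21.6 -15.8 5
  h -69 -18.4 -20.4 -15.4 4
  h -63 -18.2 -19.3 -17.4 3
  h -57 -16.4 -19.3 -14.6 4
  h -51 -18.6 -20.1 -17.1 5
  h -45 -17.4 -18.6 -16.2 2
  h -39 -17.2 -18.8 -15.6 4
  h -33 -17.6 -19.8 -14.9 5
a3 tilt 19.3 bottom 34.4
  h -81 -17.9 -21.1 -15.2 5
  h -75 -17.8 -20.0 -14.3 5
  h -69 -16.6 -18.4 -14.9 3
  h -63 -20.0 -25.0 -13.8 7
  h -57 -20.3 -24.8 -15.3 8
  h -51 -17.0 -18.8 -14.6 4
  h -45 -16.7 -18.2 -15.1 4
  h -39 -16.4 -19.0 -14.2 4
  h -33 -17.0 -18.2 -15.1 3
a4 tilt 22.3 bottom 39.5
  h -81 -16.8 -20.5 -13.0 5
  h -75 -17.0 -19.6 -14.6 4
  h -69 -15.8 -17.5 -13.8 3
  h -63 -20.5 -25.4 -13.9 14
  h -57 -18.0 -21.8 -15.7 4
  h -51 -15.7 -16.9 -14.5 2
  h -45 -15.7 -18.3 -13.6 4
  h -39 -16.4 -16.4 -16.4 1
  h -33 -14.7 -15.5 -14.0 2
```

Request:
{"name": "carry_out", "arguments": {
  "motion": [
    {"tx": 0.06,"ty": -0.005,"tz": 0,"wx": 0,"wy": 0,"wz": 0},
    {"tx": 0.06,"ty": -0.005,"tz": 0,"wx": 0,"wy": 0,"wz": 0}
  ]
}}

```text
t: 6.65
ee_pos: [0.5279, 0.1823, 0.236]
orientation: [-0.486, 0.486, -0.512, 0.515]
force: [-4.7, 0.7, -1.4]
finger_gap: 0.0215
```

```bash
python3 look.py a5 1; python3 th.py a5
```

```text
6.65 [527.9 182.3 236. ] [-4.71  0.67 -1.4 ] 0.02150071563166708
yaw -3.1 pitch 0.22 roll 0.18
TCP stand -69.69854394460921 -0.08641388185313381
a5 tilt 21.4 bottom 38.0
  h -81 -16.1 -20.3 -9.7 6
  h -75 -10.9 -14.4 -7.6 5
  h -69 -14.1 -20.6 -9.2 6
  h -63 -15.8 -19.5 -9.3 11
  h -57 -13.3 -14.0 -12.3 3
  h -51 -13.8 -16.2 -11.5 5
  h -45 -13.0 -14.1 -11.8 2
  h -39 -13.1 -13.1 -13.1 1
```

View pics/a5c.png

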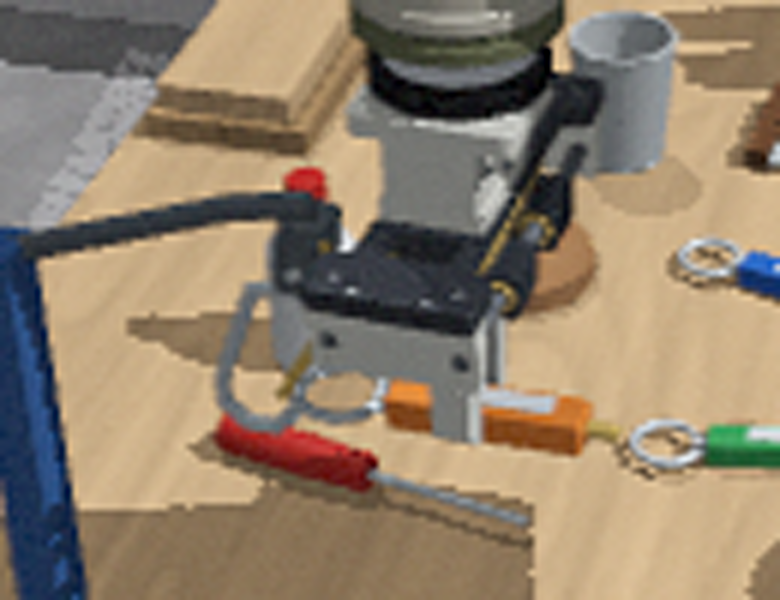

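Request:
{"name": "carry_out", "arguments": {
  "motion": [
    {"tx": -0.25,"ty": 0.015,"tz": 0,"wx": 0,"wy": 0,"wz": 0},
    {"tx": -0.3,"ty": 0.015,"tz": 0,"wx": 0,"wy": 0,"wz": 0},
    {"tx": -0.3,"ty": 0.015,"tz": 0,"wx": 0,"wy": 0,"wz": 0},
    {"tx": 0,"ty": 0,"tz": 0,"wx": 0,"wy": 0,"wz": 0},
    {"tx": 0,"ty": 0,"tz": -0.2,"wx": -0.04,"wy": -0.7,"wz": 0},
    {"tx": 0,"ty": 0,"tz": -0.2,"wx": -0.04,"wy": -0.7,"wz": 0},
    {"tx": 0,"ty": 0,"tz": -0.2,"wx": -0.04,"wy": -0.7,"wz": 0},
    {"tx": 0,"ty": 0,"tz": -0.2,"wx": -0.04,"wy": -0.7,"wz": 0},
    {"tx": 0,"ty": 0,"tz": -0.2,"wx": -0.04,"wy": -0.7,"wz": 0},
    {"tx": 0,"ty": 0,"tz": 0,"wx": 0,"wy": 0,"wz": 0}
  ]
}}

```text
t: 7.53
ee_pos: [0.4972, 0.1821, 0.1961]
orientation: [-0.572, 0.38, -0.402, 0.606]
force: [-1.0, -0.1, -2.6]
finger_gap: 0.0216
```

```bash
python3 look.py a6 1; python3 th.py a6|head -1; python3 ring.py side a6
```

```text
7.53 [497.2 182.1 196.1] [-1.05 -0.11 -2.62] 0.021601086892106495
yaw -3.28 pitch 22.88 roll 0.11
TCP stand -100.34551456216133 -2.1838545922017802
a6 tilt 20.4 bottom 36.2
side [ 9.300e-01 -4.410e+00  5.741e+01  3.000e-02 -2.000e-02] 0.76 85
```

View pics/a6c.png

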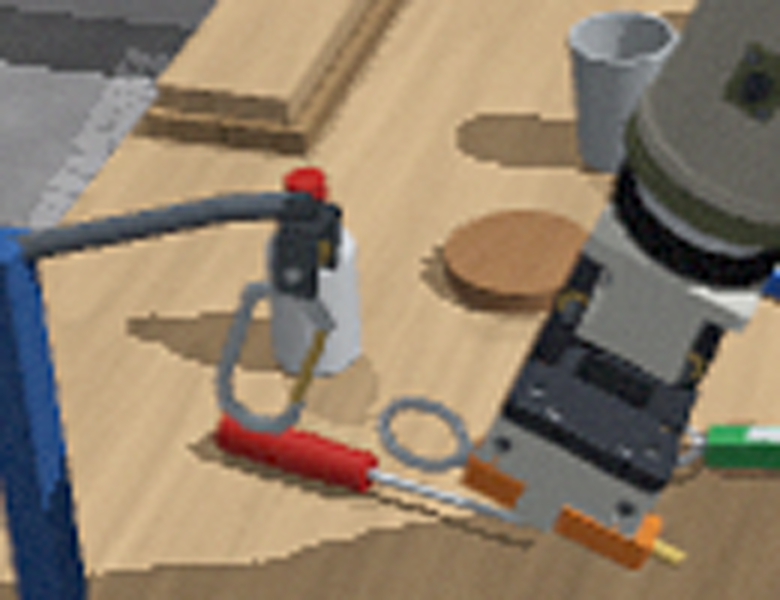

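Request:
{"name": "carry_out", "arguments": {
  "motion": [
    {"tx": 0,"ty": 0.05,"tz": 0,"wx": 0,"wy": 0,"wz": 0},
    {"tx": 0,"ty": 0,"tz": 0,"wx": 0,"wy": 0,"wz": 0}
  ]
}}

```text
t: 7.75
ee_pos: [0.5, 0.1852, 0.2021]
orientation: [-0.572, 0.379, -0.402, 0.606]
force: [-0.2, 0.5, -0.2]
finger_gap: 0.022
```

```bash
cat > rel.py <<'E'
import sys
from ring import *
def rel(tag,th0,n='side',px=597.3,py=178.8,yaw=-.0686):
    x,e,k=ring(n,tag); o,r=st();M=r.as_matrix();t=o['ee_pos']*1000
    cz=x[2]+19; w=t+M@np.array([x[0],x[1]+x[3]*(cz-58)+x[4]*x[0],cz])
    d=w-[px,py,310]; X=d[0]*np.cos(yaw)+d[1]*np.sin(yaw);Y=-d[0]*np.sin(yaw)+d[1]*np.cos(yaw);Z=d[2]
    c,s=np.cos(th0),np.sin(th0)
    print('ring',x.round(2),round(e,2),k,'wire stand',np.round([X,Y,Z+310],1),'hook',np.round([X*c+Z*s,-X*s+Z*c],1))
if __name__=='__main__': rel(sys.argv[1],np.radians(float(sys.argv[2])))
E
python3 look.py a7 1; python3 th.py a7|head -1; python3 rel.py a7 21.5; python3 -c "
from fit import *
x,e,n=fit([('side','a7')],p0=(597.3,178.8,-.07,.38));print(x[:2],np.degrees(x[2:]),e,n)"
```

```text
7.75 [500.  185.2 202.1] [-0.24  0.47 -0.22] 0.021961418463947568
yaw -3.32 pitch 22.93 roll -0.05
TCP stand -97.77776117322087 1.040104494157411
a7 tilt 22.5 bottom 39.8
ring [-7.000e-02 -5.850e+00  5.827e+01  6.000e-02  2.000e-02] 0.66 87 wire stand [-27.6   0.6 237.4] hook [-52.3 -57.5]
[597.18950359 178.899279  ] [-3.98101128 22.12972895] 0.3621279048684185 149
```

Request:
{"name": "carry_out", "arguments": {
  "motion": [
    {"tx": 0.15,"ty": -0.01,"tz": -0.07,"wx": 0,"wy": 0,"wz": 0},
    {"tx": 0.2,"ty": -0.01,"tz": -0.06,"wx": 0,"wy": 0,"wz": 0},
    {"tx": 0.2,"ty": -0.01,"tz": -0.02,"wx": 0,"wy": 0,"wz": 0},
    {"tx": 0,"ty": 0,"tz": 0,"wx": 0,"wy": 0,"wz": 0},
    {"tx": 0,"ty": 0,"tz": 0,"wx": 0,"wy": 0,"wz": 0}
  ]
}}

```text
t: 8.22
ee_pos: [0.5297, 0.1839, 0.2005]
orientation: [-0.573, 0.377, -0.402, 0.607]
force: [-0.4, -0.4, -0.3]
finger_gap: 0.0216
```

```bash
python3 look.py a8 1; python3 th.py a8|head -1; python3 rel.py a8 22.1
```

```text
8.22 [529.7 183.9 200.5] [-0.35 -0.4  -0.32] 0.021589860097013584
yaw -3.51 pitch 23.13 roll -0.18
TCP stand -68.01552591435795 1.6155431979048533
a8 tilt 23.4 bottom 41.3
ring [-3.000e-02 -6.930e+00  6.247e+01  1.100e-01  5.000e-02] 1.39 105 wire stand [  5.3   1.  236.5] hook [-22.7 -70.1]
```

View pics/a8c.png

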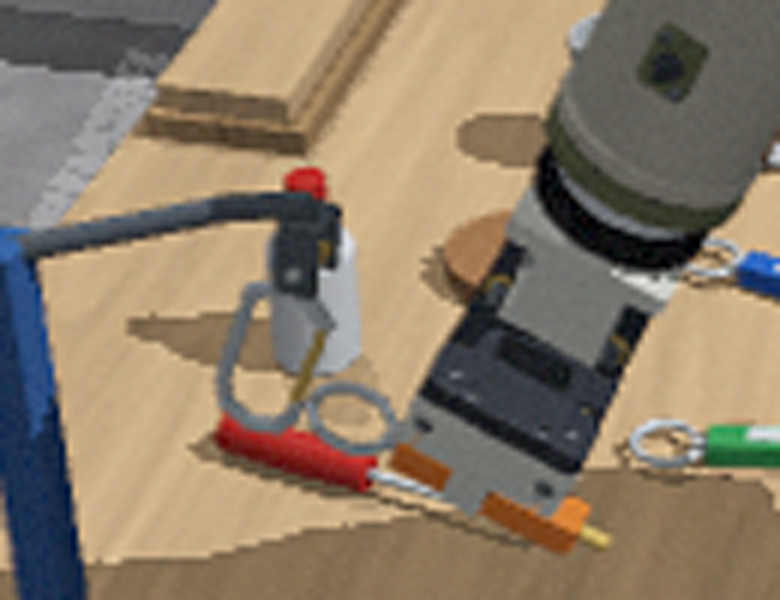

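Request:
{"name": "carry_out", "arguments": {
  "motion": [
    {"tx": 0.08,"ty": -0.01,"tz": 0.03,"wx": 0,"wy": 0,"wz": 0},
    {"tx": 0.08,"ty": -0.01,"tz": 0.03,"wx": 0,"wy": 0,"wz": 0},
    {"tx": 0.08,"ty": -0.01,"tz": 0.03,"wx": 0,"wy": 0,"wz": 0},
    {"tx": 0.08,"ty": -0.01,"tz": 0.03,"wx": 0,"wy": 0,"wz": 0}
  ]
}}

```text
t: 8.6
ee_pos: [0.5406, 0.1824, 0.203]
orientation: [-0.572, 0.379, -0.404, 0.606]
force: [-4.5, 1.4, -1.4]
finger_gap: 0.0217
```

```bash
cat >> look.py <<'E'
a=np.arcsin(M[2,2]); T=d@ex; th=np.radians(float(sys.argv[3]) if len(sys.argv)>3 else 22.1)
X=T+77.5*np.cos(a)-4.7*np.sin(a)+.2; Z=o['ee_pos'][2]*1000+77.5*np.sin(a)+4.7*np.cos(a)-310
print('wire by TCP: stand',X.round(1),(Z+310).round(1),'hook',(X*np.cos(th)+Z*np.sin(th)).round(1),(-X*np.sin(th)+Z*np.cos(th)).round(1))
E
python3 look.py b1 1; python3 th.py b1
```

```text
8.6 [540.6 182.4 203. ] [-4.45  1.43 -1.36] 0.02166094935266233
yaw -3.45 pitch 22.76 roll -0.13
TCP stand -57.04952161184619 0.7948306504104198
wire by TCP: stand 12.8 237.3 hook -15.5 -72.1
b1 tilt 22.4 bottom 39.7
  h -75 -12.9 -21.9 -6.2 8
  h -69 -15.0 -18.2 -7.9 14
  h -63 -10.1 -11.6 -8.1 5
  h -57 -11.6 -13.2 -9.6 3
  h -51 -13.8 -15.8 -10.9 4
  h -45 -13.0 -14.9 -11.1 4
  h -39 -14.7 -16.0 -12.9 3
  h -33 -16.8 -18.6 -14.1 4
```

View pics/b1c.png

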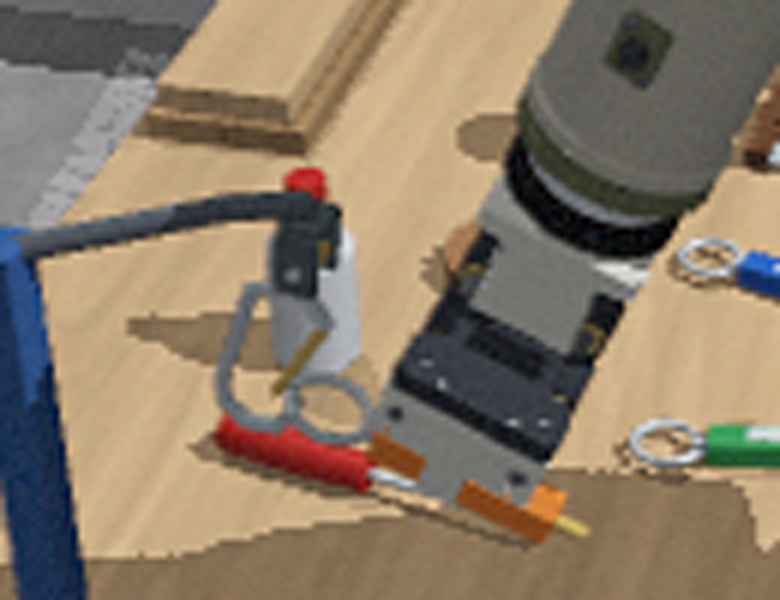

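Request:
{"name": "carry_out", "arguments": {
  "motion": [
    {"tx": 0.07,"ty": -0.01,"tz": 0.06,"wx": 0,"wy": 0,"wz": 0},
    {"tx": 0.07,"ty": -0.01,"tz": 0.05,"wx": 0,"wy": 0,"wz": 0},
    {"tx": 0.07,"ty": -0.01,"tz": 0.05,"wx": 0,"wy": 0,"wz": 0}
  ]
}}

```text
t: 8.9
ee_pos: [0.5479, 0.1814, 0.2077]
orientation: [-0.571, 0.381, -0.405, 0.605]
force: [-5.1, 1.8, -3.0]
finger_gap: 0.0214
```

```bash
python3 look.py b2 1; python3 th.py b2
```

```text
8.9 [547.9 181.4 207.7] [-5.15  1.76 -3.  ] 0.0213643742672311
yaw -3.39 pitch 22.49 roll -0.09
TCP stand -49.69517247822265 0.23160309405300625
wire by TCP: stand 20.3 241.7 hook -6.9 -70.9
b2 tilt 21.9 bottom 38.9
  h -81 -16.3 -16.3 -16.3 1
  h -75 -9.5 -21.4 3.8 9
  h -69 -5.1 -10.5 2.1 13
  h -63 -3.6 -9.3 1.0 5
  h -57 -4.7 -6.8 -3.1 3
  h -51 -7.0 -9.1 -4.3 5
  h -45 -9.5 -12.2 -6.1 5
  h -39 -13.4 -17.1 -10.8 3
  h -33 -16.1 -18.7 -13.9 4
```

View pics/b2c.png

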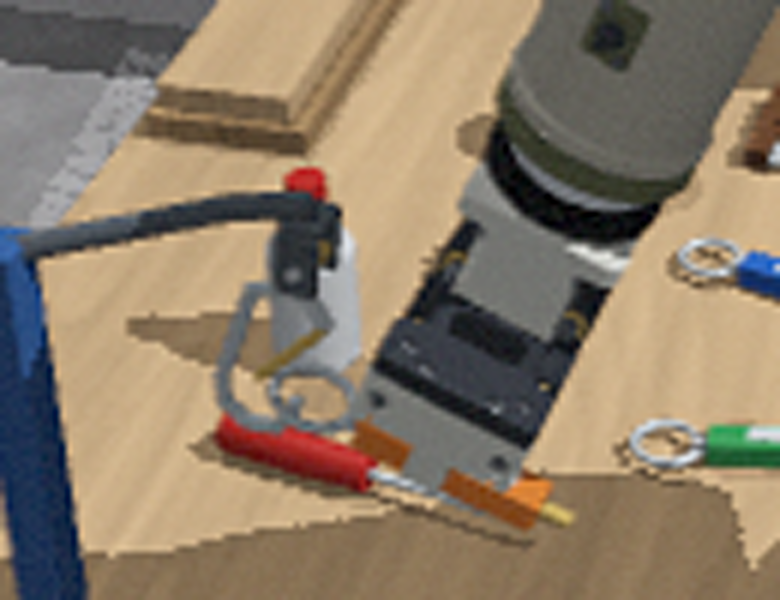

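Request:
{"name": "carry_out", "arguments": {
  "motion": [
    {"tx": 0.07,"ty": 0,"tz": -0.07,"wx": 0,"wy": 0,"wz": 0},
    {"tx": 0.06,"ty": 0,"tz": -0.1,"wx": 0,"wy": 0,"wz": 0},
    {"tx": 0.05,"ty": 0,"tz": -0.12,"wx": 0,"wy": 0,"wz": 0},
    {"tx": 0.04,"ty": 0,"tz": -0.1,"wx": 0,"wy": 0,"wz": 0}
  ]
}}

```text
t: 9.28
ee_pos: [0.559, 0.1813, 0.1939]
orientation: [-0.572, 0.379, -0.404, 0.605]
force: [0.2, -0.5, -1.0]
finger_gap: 0.0217
```

```bash
python3 look.py b3 1; python3 th.py b3
```

```text
9.28 [559.  181.3 193.9] [ 0.23 -0.47 -1.01] 0.02168054187192066
yaw -3.41 pitch 22.71 roll -0.12
TCP stand -38.62600434789222 0.9073252884528047
wire by TCP: stand 31.3 228.1 hook -1.8 -87.6
b3 tilt 22.5 bottom 39.9
  h -81 -9.5 -22.2 -0.1 11
  h -75 -17.8 -22.0 -14.7 4
  h -69 -18.1 -20.1 -16.6 3
  h -63 -18.1 -19.9 -15.6 4
  h -57 -16.5 -19.4 -14.3 4
  h -51 -18.3 -19.4 -17.0 3
  h -45 -16.5 -18.7 -14.7 3
  h -39 -17.7 -20.0 -15.1 5
  h -33 -16.8 -18.8 -14.1 4
```

View pics/b3c.png

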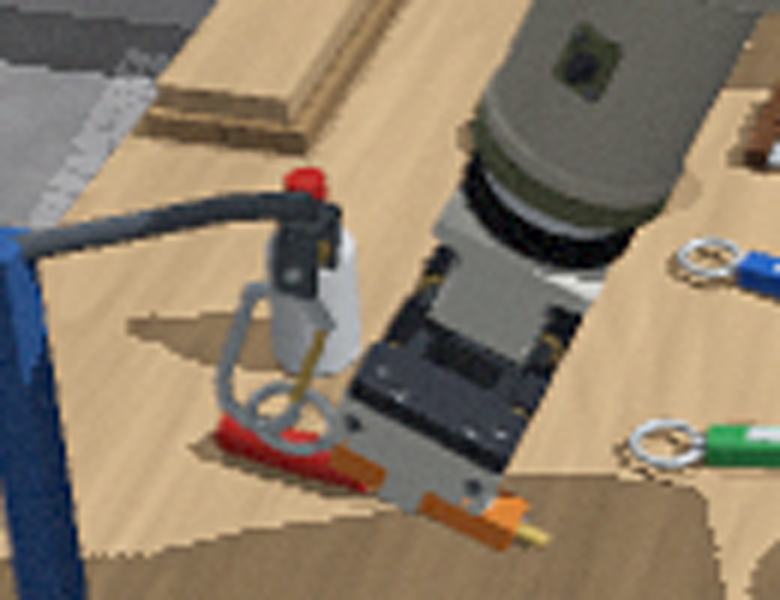

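Request:
{"name": "carry_out", "arguments": {
  "motion": [
    {"tx": -0.1,"ty": 0.005,"tz": -0.02,"wx": 0.03,"wy": 0.4,"wz": 0},
    {"tx": -0.13,"ty": 0.01,"tz": 0.04,"wx": 0.03,"wy": 0.45,"wz": 0},
    {"tx": -0.13,"ty": 0.01,"tz": 0.06,"wx": 0.03,"wy": 0.45,"wz": 0},
    {"tx": -0.13,"ty": 0.01,"tz": 0.06,"wx": 0.03,"wy": 0.45,"wz": 0}
  ]
}}

```text
t: 9.67
ee_pos: [0.5403, 0.1821, 0.1994]
orientation: [-0.535, 0.43, -0.458, 0.565]
force: [0.9, 0.1, -1.1]
finger_gap: 0.0218
```

```bash
python3 look.py b4 1; python3 th.py b4
```

```text
9.67 [540.3 182.1 199.4] [ 0.91  0.08 -1.05] 0.021840045244166825
yaw -3.39 pitch 12.15 roll -0.19
TCP stand -57.32646221988281 0.44880813505651757
wire by TCP: stand 17.6 220.3 hook -17.4 -89.7
b4 tilt 16.2 bottom 29.1
  h -81 -17.7 -19.2 -14.4 4
  h -75 -16.2 -18.4 -13.0 6
  h -69 -15.7 -17.5 -14.1 4
  h -63 -15.5 -18.6 -12.5 4
  h -57 -16.4 -18.3 -14.8 4
  h -51 -15.4 -17.3 -13.2 4
  h -45 -16.9 -18.3 -15.3 4
  h -39 -16.7 -18.3 -14.8 3
  h -33 -15.4 -17.4 -12.9 5
```

View pics/b4c.png

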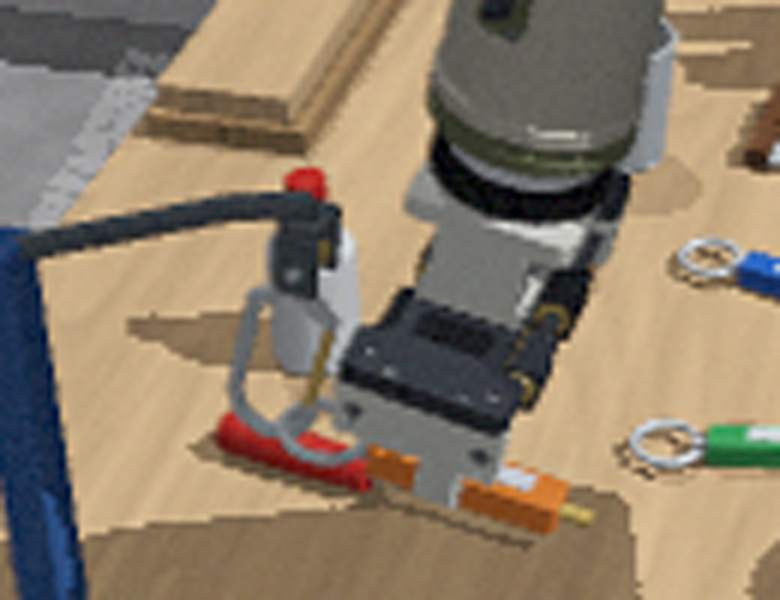

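Request:
{"name": "carry_out", "arguments": {
  "motion": [
    {"tx": -0.12,"ty": 0.01,"tz": 0.06,"wx": 0.02,"wy": 0.4,"wz": 0},
    {"tx": -0.12,"ty": 0.01,"tz": 0.06,"wx": 0.02,"wy": 0.4,"wz": 0},
    {"tx": -0.12,"ty": 0.01,"tz": 0.06,"wx": 0.02,"wy": 0.4,"wz": 0},
    {"tx": -0.1,"ty": 0.01,"tz": 0.05,"wx": 0.02,"wy": 0.3,"wz": 0},
    {"tx": -0.08,"ty": 0.01,"tz": 0.02,"wx": 0,"wy": 0,"wz": 0}
  ]
}}

```text
t: 10.13
ee_pos: [0.5247, 0.1829, 0.2143]
orientation: [-0.5, 0.468, -0.5, 0.53]
force: [3.0, -1.2, -0.5]
finger_gap: 0.0219
```

```bash
python3 look.py b5 1 0; python3 th.py b5|head -1
```

```text
10.13 [524.7 182.9 214.3] [ 3.04 -1.17 -0.53] 0.021940313804309598
yaw -3.57 pitch 3.58 roll -0.18
TCP stand -72.98449236037328 0.2994409165926219
wire by TCP: stand 4.3 223.9 hook 4.3 -86.1
b5 tilt 10.9 bottom 19.7
```

View pics/b5c.png

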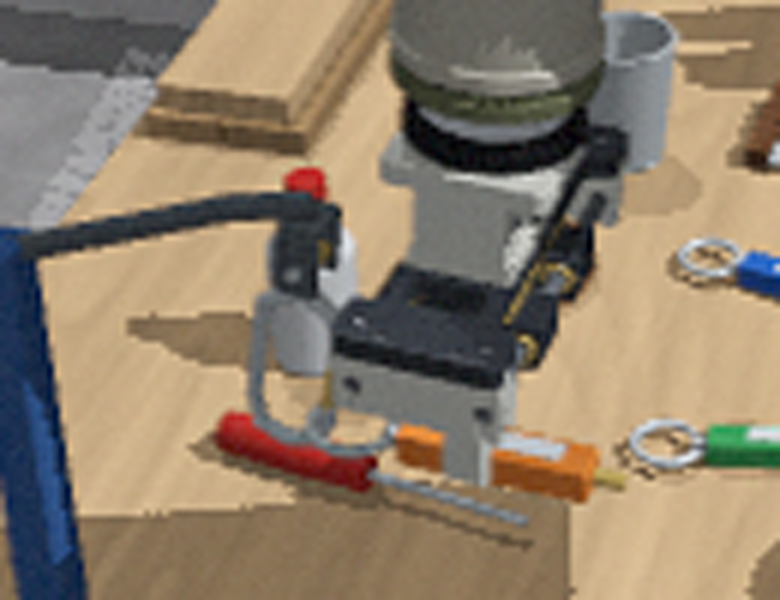

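Request:
{"name": "carry_out", "arguments": {
  "motion": [
    {"tx": -0.07,"ty": 0.005,"tz": -0.06,"wx": 0,"wy": 0.1,"wz": 0},
    {"tx": -0.09,"ty": 0.01,"tz": -0.05,"wx": 0,"wy": 0.1,"wz": 0},
    {"tx": -0.09,"ty": 0.01,"tz": -0.02,"wx": 0,"wy": 0,"wz": 0},
    {"tx": -0.08,"ty": 0.01,"tz": -0.02,"wx": 0,"wy": 0,"wz": 0}
  ]
}}

```text
t: 10.52
ee_pos: [0.5124, 0.1844, 0.2095]
orientation: [-0.497, 0.471, -0.503, 0.528]
force: [1.3, -0.7, 1.0]
finger_gap: 0.0217
```

```bash
python3 look.py b6 1 4; python3 th.py b6|head -1
```

```text
10.52 [512.4 184.4 209.5] [ 1.33 -0.65  1.03] 0.02166921302590104
yaw -3.59 pitch 2.92 roll -0.12
TCP stand -85.29793976908422 1.0323455992691521
wire by TCP: stand -7.9 218.1 hook -14.3 -91.1
b6 tilt 1.0 bottom 1.9
```

View pics/b6c.png

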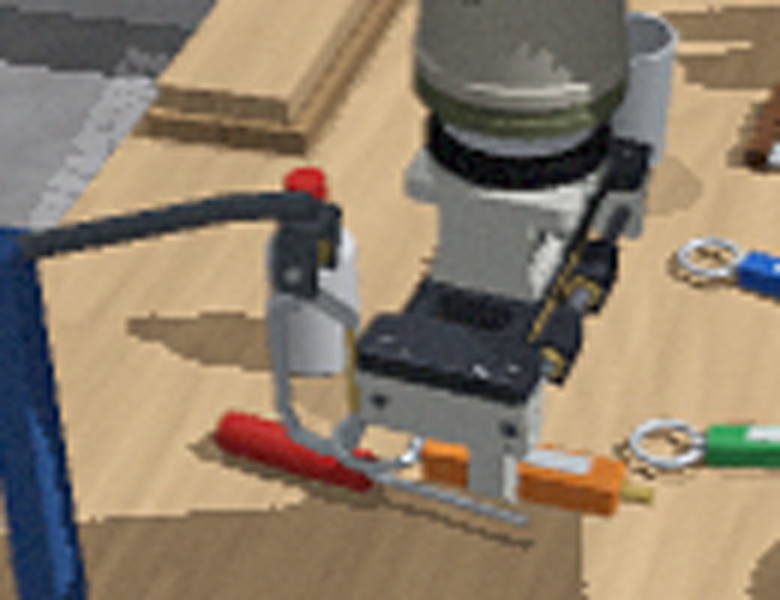

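Request:
{"name": "carry_out", "arguments": {
  "motion": [
    {"tx": -0.05,"ty": 0.003,"tz": -0.01,"wx": 0,"wy": 0,"wz": 0},
    {"tx": -0.05,"ty": 0.003,"tz": -0.01,"wx": 0,"wy": 0,"wz": 0}
  ]
}}

```text
t: 10.73
ee_pos: [0.5075, 0.1849, 0.2085]
orientation: [-0.497, 0.471, -0.502, 0.528]
force: [2.0, -0.2, 2.6]
finger_gap: 0.0214
```

Request:
{"name": "carry_out", "arguments": {
  "motion": [
    {"tx": -0.05,"ty": 0.003,"tz": -0.01,"wx": 0,"wy": 0,"wz": 0}
  ]
}}

```text
t: 10.82
ee_pos: [0.5056, 0.1852, 0.2085]
orientation: [-0.498, 0.471, -0.502, 0.528]
force: [2.5, -0.2, 2.4]
finger_gap: 0.0216
```

Request:
{"name": "carry_out", "arguments": {
  "motion": [
    {"tx": -0.05,"ty": 0.003,"tz": -0.01,"wx": 0,"wy": 0,"wz": 0}
  ]
}}

```text
t: 10.9
ee_pos: [0.5037, 0.1854, 0.2085]
orientation: [-0.498, 0.47, -0.502, 0.528]
force: [1.2, -0.4, 3.7]
finger_gap: 0.0215
```

```bash
python3 look.py b7 1 -3; python3 th.py b7|head -1
```

```text
10.9 [503.7 185.4 208.5] [ 1.24 -0.4   3.66] 0.021494943362565442
yaw -3.54 pitch 3.1 roll -0.16
TCP stand -94.11184684682074 1.5118256110187096
wire by TCP: stand -16.8 217.4 hook -11.9 -93.4
b7 tilt -5.3 bottom -9.5
```

Request:
{"name": "carry_out", "arguments": {
  "motion": [
    {"tx": -0.05,"ty": 0.003,"tz": 0.02,"wx": 0,"wy": 0,"wz": 0}
  ]
}}

```text
t: 11.03
ee_pos: [0.5014, 0.1856, 0.2093]
orientation: [-0.498, 0.47, -0.502, 0.528]
force: [2.1, -0.4, 1.3]
finger_gap: 0.0217
```

Request:
{"name": "carry_out", "arguments": {
  "motion": [
    {"tx": -0.05,"ty": 0.003,"tz": 0.02,"wx": 0,"wy": 0,"wz": 0}
  ]
}}

```text
t: 11.12
ee_pos: [0.4998, 0.1856, 0.2103]
orientation: [-0.498, 0.47, -0.501, 0.529]
force: [9.1, -0.3, -1.4]
finger_gap: 0.0216
```

Request:
{"name": "carry_out", "arguments": {
  "motion": [
    {"tx": -0.05,"ty": 0.003,"tz": 0.01,"wx": 0,"wy": 0,"wz": 0}
  ]
}}

```text
t: 11.2
ee_pos: [0.499, 0.1856, 0.211]
orientation: [-0.499, 0.469, -0.501, 0.529]
force: [13.0, -1.9, -3.4]
finger_gap: 0.0214
```

```bash
python3 look.py b8 1 -5; python3 th.py b8|head -1
```

```text
11.2 [499.  185.6 211. ] [13.03 -1.88 -3.37] 0.021444837420337377
yaw -3.56 pitch 3.35 roll -0.17
TCP stand -98.80877597554692 1.3458289724228203
wire by TCP: stand -21.5 220.2 hook -13.6 -91.3
b8 tilt -10.6 bottom -19.2
```

View pics/b8c.png

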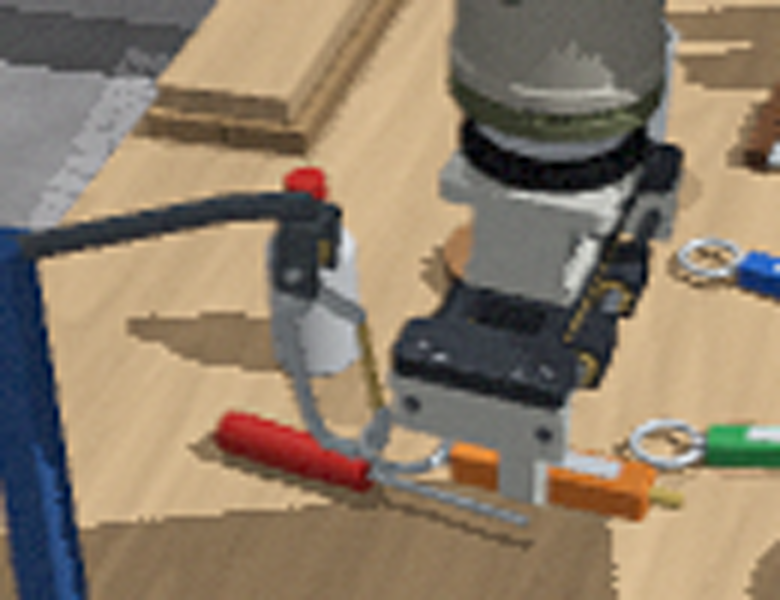

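Request:
{"name": "carry_out", "arguments": {
  "motion": [
    {"tx": -0.028,"ty": 0.002,"tz": -0.01,"wx": 0,"wy": 0,"wz": 0}
  ]
}}

```text
t: 11.33
ee_pos: [0.499, 0.1854, 0.2111]
orientation: [-0.5, 0.468, -0.5, 0.53]
force: [10.1, -0.9, -1.4]
finger_gap: 0.0217
```

Request:
{"name": "carry_out", "arguments": {
  "motion": [
    {"tx": -0.028,"ty": 0.002,"tz": -0.01,"wx": 0,"wy": 0,"wz": 0}
  ]
}}

```text
t: 11.42
ee_pos: [0.4991, 0.1853, 0.2109]
orientation: [-0.5, 0.467, -0.499, 0.531]
force: [9.2, -1.2, -1.5]
finger_gap: 0.0216
```

Request:
{"name": "carry_out", "arguments": {
  "motion": [
    {"tx": -0.031,"ty": 0.002,"tz": -0.01,"wx": 0,"wy": 0.03,"wz": 0},
    {"tx": -0.031,"ty": 0.002,"tz": -0.01,"wx": 0,"wy": 0.03,"wz": 0},
    {"tx": -0.031,"ty": 0.002,"tz": -0.01,"wx": 0,"wy": 0.03,"wz": 0}
  ]
}}

```text
t: 11.67
ee_pos: [0.499, 0.1852, 0.2109]
orientation: [-0.5, 0.467, -0.5, 0.531]
force: [9.7, 0.1, -1.6]
finger_gap: 0.022
```

Request:
{"name": "carry_out", "arguments": {
  "motion": [
    {"tx": -0.031,"ty": 0.002,"tz": -0.01,"wx": 0,"wy": 0.03,"wz": 0},
    {"tx": -0.031,"ty": 0.002,"tz": -0.01,"wx": 0,"wy": 0.03,"wz": 0},
    {"tx": -0.031,"ty": 0.002,"tz": -0.01,"wx": 0,"wy": 0.03,"wz": 0}
  ]
}}

```text
t: 11.92
ee_pos: [0.499, 0.1852, 0.2109]
orientation: [-0.5, 0.467, -0.5, 0.531]
force: [9.3, 0.1, -1.7]
finger_gap: 0.0218
```

Request:
{"name": "carry_out", "arguments": {
  "motion": [
    {"tx": -0.033,"ty": 0.002,"tz": -0.01,"wx": 0,"wy": 0.03,"wz": 0},
    {"tx": -0.033,"ty": 0.002,"tz": -0.01,"wx": 0,"wy": 0.03,"wz": 0},
    {"tx": -0.033,"ty": 0.002,"tz": -0.01,"wx": 0,"wy": 0.03,"wz": 0},
    {"tx": -0.033,"ty": 0.002,"tz": -0.01,"wx": 0,"wy": 0.03,"wz": 0},
    {"tx": -0.033,"ty": 0.002,"tz": -0.01,"wx": 0,"wy": 0.03,"wz": 0},
    {"tx": -0.033,"ty": 0.002,"tz": -0.01,"wx": 0,"wy": 0.03,"wz": 0}
  ]
}}

```text
t: 12.42
ee_pos: [0.499, 0.1854, 0.211]
orientation: [-0.499, 0.466, -0.501, 0.531]
force: [9.9, 0.2, -1.2]
finger_gap: 0.0216
```

Request:
{"name": "carry_out", "arguments": {
  "motion": [
    {"tx": -0.033,"ty": 0.002,"tz": -0.01,"wx": 0,"wy": 0.03,"wz": 0},
    {"tx": -0.033,"ty": 0.002,"tz": -0.01,"wx": 0,"wy": 0.03,"wz": 0},
    {"tx": -0.033,"ty": 0.002,"tz": -0.01,"wx": 0,"wy": 0.03,"wz": 0},
    {"tx": -0.033,"ty": 0.002,"tz": -0.01,"wx": 0,"wy": 0.03,"wz": 0},
    {"tx": -0.033,"ty": 0.002,"tz": -0.01,"wx": 0,"wy": 0.03,"wz": 0},
    {"tx": -0.033,"ty": 0.002,"tz": -0.01,"wx": 0,"wy": 0.03,"wz": 0},
    {"tx": -0.033,"ty": 0.002,"tz": -0.01,"wx": 0,"wy": 0.03,"wz": 0},
    {"tx": -0.033,"ty": 0.002,"tz": -0.01,"wx": 0,"wy": 0.03,"wz": 0}
  ]
}}

```text
t: 13.08
ee_pos: [0.499, 0.1855, 0.2111]
orientation: [-0.499, 0.465, -0.503, 0.531]
force: [9.7, -0.1, -1.3]
finger_gap: 0.0218
```

Request:
{"name": "carry_out", "arguments": {
  "motion": [
    {"tx": -0.033,"ty": 0.002,"tz": -0.01,"wx": 0,"wy": 0.03,"wz": 0},
    {"tx": -0.033,"ty": 0.002,"tz": -0.01,"wx": 0,"wy": 0.03,"wz": 0},
    {"tx": -0.033,"ty": 0.002,"tz": -0.01,"wx": 0,"wy": 0.03,"wz": 0},
    {"tx": -0.033,"ty": 0.002,"tz": -0.01,"wx": 0,"wy": 0.03,"wz": 0}
  ]
}}

```text
t: 13.42
ee_pos: [0.499, 0.1857, 0.2111]
orientation: [-0.499, 0.465, -0.503, 0.531]
force: [10.1, 0.7, -2.1]
finger_gap: 0.0218
```

```bash
python3 look.py b9 1 -10; python3 th.py b9|head -1
```

```text
13.42 [499.  185.7 211.1] [10.13  0.74 -2.11] 0.021842250822892876
yaw -4.06 pitch 3.5 roll -0.52
TCP stand -98.75446143844803 1.4406731666584096
wire by TCP: stand -21.5 220.6 hook -5.6 -91.8
b9 tilt -8.3 bottom -14.9
```

View pics/b9c.png

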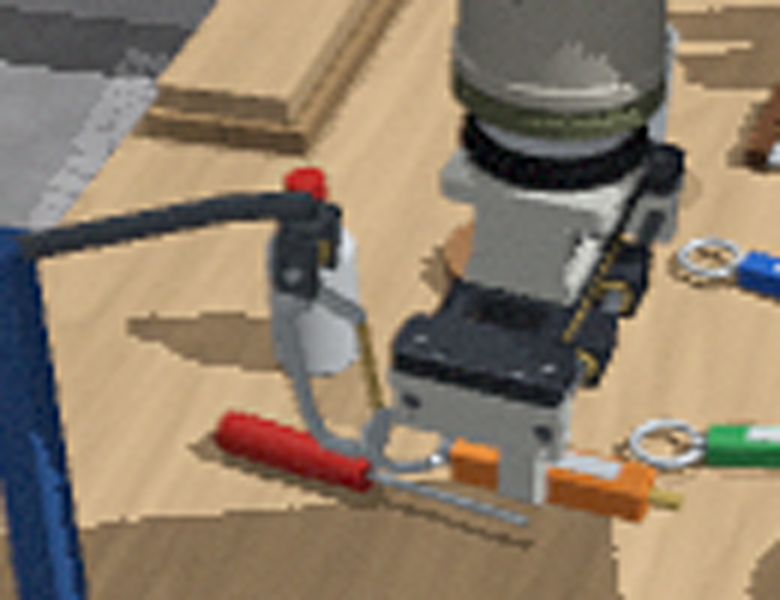

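Request:
{"name": "carry_out", "arguments": {
  "motion": [
    {"tx": -0.015,"ty": 0,"tz": 0,"wx": 0,"wy": 0,"wz": 0},
    {"tx": 0,"ty": 0,"tz": 0,"wx": 0,"wy": 0,"wz": 0},
    {"tx": 0.03,"ty": 0,"tz": -0.02,"wx": 0,"wy": 0,"wz": 0},
    {"tx": 0,"ty": 0,"tz": 0,"wx": 0,"wy": 0,"wz": 0}
  ]
}}

```text
t: 13.8
ee_pos: [0.5008, 0.1854, 0.2098]
orientation: [-0.499, 0.464, -0.503, 0.531]
force: [3.9, -0.2, 0.5]
finger_gap: 0.0216
```

Request:
{"name": "carry_out", "arguments": {
  "motion": [
    {"tx": 0.03,"ty": 0,"tz": -0.02,"wx": 0,"wy": 0,"wz": 0},
    {"tx": 0,"ty": 0,"tz": 0,"wx": 0,"wy": 0,"wz": 0}
  ]
}}

```text
t: 13.97
ee_pos: [0.5015, 0.1854, 0.2085]
orientation: [-0.499, 0.464, -0.503, 0.531]
force: [2.6, -1.1, 1.0]
finger_gap: 0.0218
```

```bash
python3 look.py c0 1 -7; python3 th.py c0
```

```text
13.97 [501.5 185.4 208.5] [ 2.64 -1.06  0.97] 0.021792338204565984
yaw -4.1 pitch 3.54 roll -0.51
TCP stand -96.25822316762934 1.2953968158476707
wire by TCP: stand -19.0 217.9 hook -7.6 -93.7
c0 tilt -7.3 bottom -13.2
  h -81 -16.8 -19.3 -13.0 4
  h -75 -17.1 -19.3 -14.2 6
  h -69 -16.5 -19.4 -15.4 5
  h -63 -16.1 -18.1 -13.4 3
  h -57 -16.7 -18.3 -14.6 4
  h -51 -18.2 -19.0 -17.1 3
  h -45 -17.6 -20.2 -14.5 6
  h -39 -17.1 -19.3 -14.5 4
  h -33 -16.9 -16.9 -16.9 1
```

View pics/c0c.png

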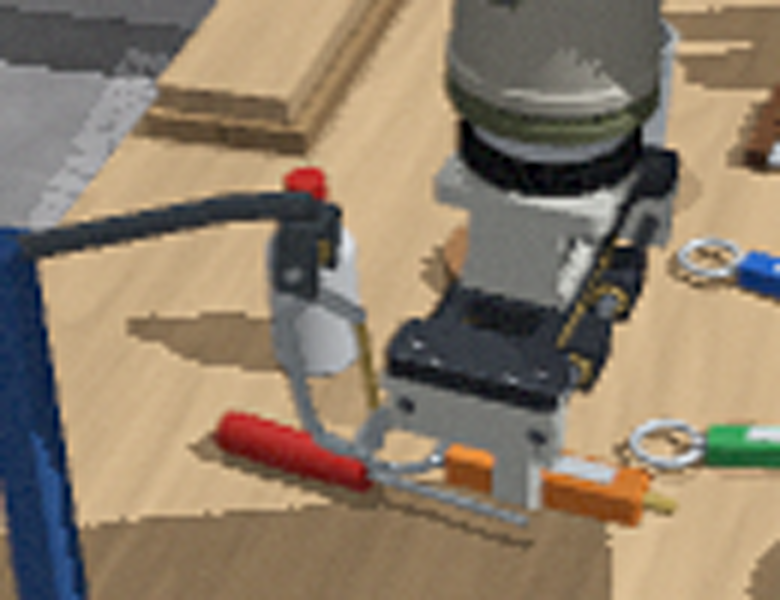

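Request:
{"name": "carry_out", "arguments": {
  "motion": [
    {"tx": 0,"ty": 0,"tz": 0,"wx": 0,"wy": 0,"wz": 0},
    {"tx": 0,"ty": 0,"tz": 0,"wx": 0,"wy": 0,"wz": 0},
    {"tx": 0,"ty": 0,"tz": 0,"wx": 0,"wy": 0,"wz": 0},
    {"tx": -0.2,"ty": 0,"tz": 0.3,"wx": 0,"wy": 0,"wz": 0},
    {"tx": -0.4,"ty": 0,"tz": 0.6,"wx": 0,"wy": 0,"wz": 0},
    {"tx": -0.6,"ty": 0,"tz": 0.6,"wx": 0,"wy": 0,"wz": 0},
    {"tx": -0.6,"ty": 0,"tz": 0.6,"wx": 0,"wy": 0,"wz": 0},
    {"tx": -0.6,"ty": 0,"tz": 0.4,"wx": 0,"wy": 0,"wz": 0},
    {"tx": -0.3,"ty": 0,"tz": 0.2,"wx": 0,"wy": 0,"wz": 0},
    {"tx": 0,"ty": 0,"tz": 0,"wx": 0,"wy": 0,"wz": 0}
  ],
  "grip": 70
}}

```text
t: 14.85
ee_pos: [0.3832, 0.1843, 0.3157]
orientation: [-0.495, 0.469, -0.507, 0.528]
force: [0.2, 0.4, -0.1]
finger_gap: 0.0699
```

```bash
python3 look.py c1 1 -7
```

```text
14.85 [383.2 184.3 315.7] [ 0.25  0.38 -0.12] 0.06993924409659288
yaw -4.1 pitch 2.69 roll -0.34
TCP stand -214.29916755928483 -7.251063560318002
wire by TCP: stand -136.9 324.0 hook -137.6 -2.8
```

View pics/c1c.png

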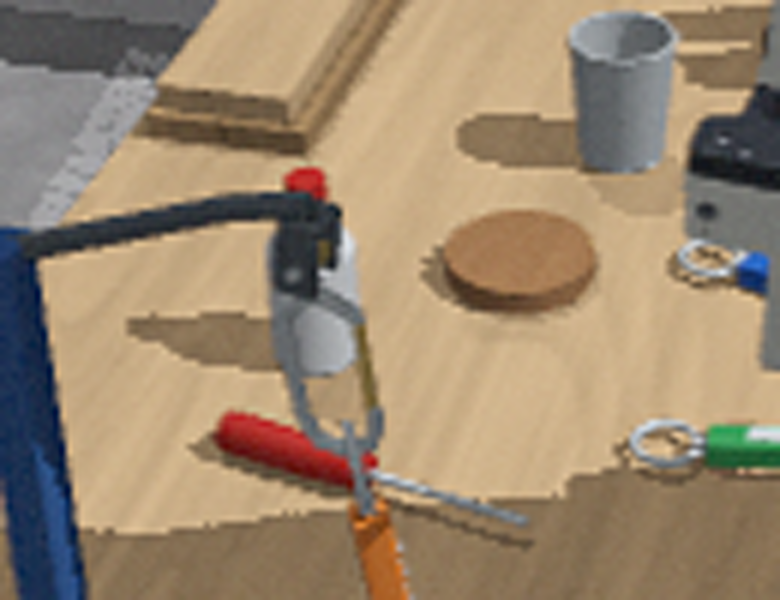

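It hangs ring-up in the closed hook. I'll wait for the swing to die, about 8 s, with zero-motion rows.

Request:
{"name": "carry_out", "arguments": {
  "motion": [
    {"tx": 0,"ty": 0,"tz": 0,"wx": 0,"wy": 0,"wz": 0},
    {"tx": 0,"ty": 0,"tz": 0,"wx": 0,"wy": 0,"wz": 0},
    {"tx": 0,"ty": 0,"tz": 0,"wx": 0,"wy": 0,"wz": 0},
    {"tx": 0,"ty": 0,"tz": 0,"wx": 0,"wy": 0,"wz": 0},
    {"tx": 0,"ty": 0,"tz": 0,"wx": 0,"wy": 0,"wz": 0},
    {"tx": 0,"ty": 0,"tz": 0,"wx": 0,"wy": 0,"wz": 0},
    {"tx": 0,"ty": 0,"tz": 0,"wx": 0,"wy": 0,"wz": 0},
    {"tx": 0,"ty": 0,"tz": 0,"wx": 0,"wy": 0,"wz": 0},
    {"tx": 0,"ty": 0,"tz": 0,"wx": 0,"wy": 0,"wz": 0},
    {"tx": 0,"ty": 0,"tz": 0,"wx": 0,"wy": 0,"wz": 0},
    {"tx": 0,"ty": 0,"tz": 0,"wx": 0,"wy": 0,"wz": 0},
    {"tx": 0,"ty": 0,"tz": 0,"wx": 0,"wy": 0,"wz": 0},
    {"tx": 0,"ty": 0,"tz": 0,"wx": 0,"wy": 0,"wz": 0},
    {"tx": 0,"ty": 0,"tz": 0,"wx": 0,"wy": 0,"wz": 0},
    {"tx": 0,"ty": 0,"tz": 0,"wx": 0,"wy": 0,"wz": 0},
    {"tx": 0,"ty": 0,"tz": 0,"wx": 0,"wy": 0,"wz": 0},
    {"tx": 0,"ty": 0,"tz": 0,"wx": 0,"wy": 0,"wz": 0},
    {"tx": 0,"ty": 0,"tz": 0,"wx": 0,"wy": 0,"wz": 0},
    {"tx": 0,"ty": 0,"tz": 0,"wx": 0,"wy": 0,"wz": 0},
    {"tx": 0,"ty": 0,"tz": 0,"wx": 0,"wy": 0,"wz": 0}
  ]
}}

```text
t: 16.57
ee_pos: [0.385, 0.1833, 0.3088]
orientation: [-0.491, 0.472, -0.508, 0.527]
force: [-0.1, 0.1, -0.0]
finger_gap: 0.0702
```

Request:
{"name": "carry_out", "arguments": {
  "motion": [
    {"tx": 0,"ty": 0,"tz": 0,"wx": 0,"wy": 0,"wz": 0},
    {"tx": 0,"ty": 0,"tz": 0,"wx": 0,"wy": 0,"wz": 0},
    {"tx": 0,"ty": 0,"tz": 0,"wx": 0,"wy": 0,"wz": 0},
    {"tx": 0,"ty": 0,"tz": 0,"wx": 0,"wy": 0,"wz": 0},
    {"tx": 0,"ty": 0,"tz": 0,"wx": 0,"wy": 0,"wz": 0},
    {"tx": 0,"ty": 0,"tz": 0,"wx": 0,"wy": 0,"wz": 0},
    {"tx": 0,"ty": 0,"tz": 0,"wx": 0,"wy": 0,"wz": 0},
    {"tx": 0,"ty": 0,"tz": 0,"wx": 0,"wy": 0,"wz": 0},
    {"tx": 0,"ty": 0,"tz": 0,"wx": 0,"wy": 0,"wz": 0},
    {"tx": 0,"ty": 0,"tz": 0,"wx": 0,"wy": 0,"wz": 0},
    {"tx": 0,"ty": 0,"tz": 0,"wx": 0,"wy": 0,"wz": 0},
    {"tx": 0,"ty": 0,"tz": 0,"wx": 0,"wy": 0,"wz": 0},
    {"tx": 0,"ty": 0,"tz": 0,"wx": 0,"wy": 0,"wz": 0},
    {"tx": 0,"ty": 0,"tz": 0,"wx": 0,"wy": 0,"wz": 0},
    {"tx": 0,"ty": 0,"tz": 0,"wx": 0,"wy": 0,"wz": 0},
    {"tx": 0,"ty": 0,"tz": 0,"wx": 0,"wy": 0,"wz": 0},
    {"tx": 0,"ty": 0,"tz": 0,"wx": 0,"wy": 0,"wz": 0},
    {"tx": 0,"ty": 0,"tz": 0,"wx": 0,"wy": 0,"wz": 0},
    {"tx": 0,"ty": 0,"tz": 0,"wx": 0,"wy": 0,"wz": 0},
    {"tx": 0,"ty": 0,"tz": 0,"wx": 0,"wy": 0,"wz": 0}
  ]
}}

```text
t: 18.23
ee_pos: [0.385, 0.1833, 0.3087]
orientation: [-0.491, 0.472, -0.508, 0.527]
force: [0.0, -0.5, -0.6]
finger_gap: 0.0699
```

Request:
{"name": "carry_out", "arguments": {
  "motion": [
    {"tx": 0,"ty": 0,"tz": 0,"wx": 0,"wy": 0,"wz": 0},
    {"tx": 0,"ty": 0,"tz": 0,"wx": 0,"wy": 0,"wz": 0},
    {"tx": 0,"ty": 0,"tz": 0,"wx": 0,"wy": 0,"wz": 0},
    {"tx": 0,"ty": 0,"tz": 0,"wx": 0,"wy": 0,"wz": 0},
    {"tx": 0,"ty": 0,"tz": 0,"wx": 0,"wy": 0,"wz": 0},
    {"tx": 0,"ty": 0,"tz": 0,"wx": 0,"wy": 0,"wz": 0},
    {"tx": 0,"ty": 0,"tz": 0,"wx": 0,"wy": 0,"wz": 0},
    {"tx": 0,"ty": 0,"tz": 0,"wx": 0,"wy": 0,"wz": 0},
    {"tx": 0,"ty": 0,"tz": 0,"wx": 0,"wy": 0,"wz": 0},
    {"tx": 0,"ty": 0,"tz": 0,"wx": 0,"wy": 0,"wz": 0},
    {"tx": 0,"ty": 0,"tz": 0,"wx": 0,"wy": 0,"wz": 0},
    {"tx": 0,"ty": 0,"tz": 0,"wx": 0,"wy": 0,"wz": 0},
    {"tx": 0,"ty": 0,"tz": 0,"wx": 0,"wy": 0,"wz": 0},
    {"tx": 0,"ty": 0,"tz": 0,"wx": 0,"wy": 0,"wz": 0},
    {"tx": 0,"ty": 0,"tz": 0,"wx": 0,"wy": 0,"wz": 0},
    {"tx": 0,"ty": 0,"tz": 0,"wx": 0,"wy": 0,"wz": 0},
    {"tx": 0,"ty": 0,"tz": 0,"wx": 0,"wy": 0,"wz": 0},
    {"tx": 0,"ty": 0,"tz": 0,"wx": 0,"wy": 0,"wz": 0},
    {"tx": 0,"ty": 0,"tz": 0,"wx": 0,"wy": 0,"wz": 0},
    {"tx": 0,"ty": 0,"tz": 0,"wx": 0,"wy": 0,"wz": 0}
  ]
}}

```text
t: 19.9
ee_pos: [0.385, 0.1832, 0.3087]
orientation: [-0.491, 0.472, -0.508, 0.527]
force: [-0.2, -0.3, -0.2]
finger_gap: 0.0702
```

Request:
{"name": "carry_out", "arguments": {
  "motion": [
    {"tx": 0,"ty": 0,"tz": 0,"wx": 0,"wy": 0,"wz": 0},
    {"tx": 0,"ty": 0,"tz": 0,"wx": 0,"wy": 0,"wz": 0},
    {"tx": 0,"ty": 0,"tz": 0,"wx": 0,"wy": 0,"wz": 0},
    {"tx": 0,"ty": 0,"tz": 0,"wx": 0,"wy": 0,"wz": 0},
    {"tx": 0,"ty": 0,"tz": 0,"wx": 0,"wy": 0,"wz": 0},
    {"tx": 0,"ty": 0,"tz": 0,"wx": 0,"wy": 0,"wz": 0},
    {"tx": 0,"ty": 0,"tz": 0,"wx": 0,"wy": 0,"wz": 0},
    {"tx": 0,"ty": 0,"tz": 0,"wx": 0,"wy": 0,"wz": 0},
    {"tx": 0,"ty": 0,"tz": 0,"wx": 0,"wy": 0,"wz": 0},
    {"tx": 0,"ty": 0,"tz": 0,"wx": 0,"wy": 0,"wz": 0},
    {"tx": 0,"ty": 0,"tz": 0,"wx": 0,"wy": 0,"wz": 0},
    {"tx": 0,"ty": 0,"tz": 0,"wx": 0,"wy": 0,"wz": 0},
    {"tx": 0,"ty": 0,"tz": 0,"wx": 0,"wy": 0,"wz": 0},
    {"tx": 0,"ty": 0,"tz": 0,"wx": 0,"wy": 0,"wz": 0},
    {"tx": 0,"ty": 0,"tz": 0,"wx": 0,"wy": 0,"wz": 0},
    {"tx": 0,"ty": 0,"tz": 0,"wx": 0,"wy": 0,"wz": 0},
    {"tx": 0,"ty": 0,"tz": 0,"wx": 0,"wy": 0,"wz": 0},
    {"tx": 0,"ty": 0,"tz": 0,"wx": 0,"wy": 0,"wz": 0},
    {"tx": 0,"ty": 0,"tz": 0,"wx": 0,"wy": 0,"wz": 0},
    {"tx": 0,"ty": 0,"tz": 0,"wx": 0,"wy": 0,"wz": 0}
  ]
}}

```text
t: 21.57
ee_pos: [0.3849, 0.1833, 0.3087]
orientation: [-0.491, 0.472, -0.508, 0.527]
force: [1.3, 0.3, -1.2]
finger_gap: 0.0699
```

```bash
python3 - <<'E'
from fit import *
def fobc(im,d,n):
    P=pts(n,d)*1000; hsv=cv2.cvtColor(im,cv2.COLOR_RGB2HSV)
    m=(hsv[...,0]<14)&(hsv[...,1]>150)&(P[...,2]>70)&(P[...,2]<190)&(abs(P[...,0]-590)<110)&(abs(P[...,1]-180)<60)
    q=P[m]; lo=q[q[:,2]<np.percentile(q[:,2],25)]; return len(q),q.mean(0).round(1),lo.mean(0).round(1)
print(robot.get_obs()['t'])
for i in range(8):
    im,d=shot('side',f'd{i}'); print(fobc(im,d,'side'))
im,d=shot('top','dt')
s=np.load('pics/d7.npz')['im']
cv2.imwrite('pics/d7c.png',cv2.resize(s[170:320,200:350],None,fx=4,fy=4,interpolation=cv2.INTER_CUBIC)[...,::-1])
E
```

```text
21.5667
(156, array([587.8, 189. , 134.3]), array([588.4, 190.2,  98.3]))
(150, array([587.9, 188.9, 135.7]), array([588.2, 190.1, 100.1]))
(158, array([587.9, 187.7, 135.1]), array([588.3, 188.1,  98.2]))
(149, array([587.9, 187.1, 133.3]), array([588.6, 187.4,  97.3]))
(145, array([586.9, 185.8, 133.8]), array([587.2, 185.9,  97.6]))
(142, array([586.7, 185.4, 134.4]), array([586.8, 185.8, 100.4]))
(143, array([586.2, 185.2, 133.9]), array([585.9, 185.1,  98.2]))
(144, array([586.1, 185.8, 135.1]), array([586. , 185.6,  99.2]))
```

View pics/d7c.png

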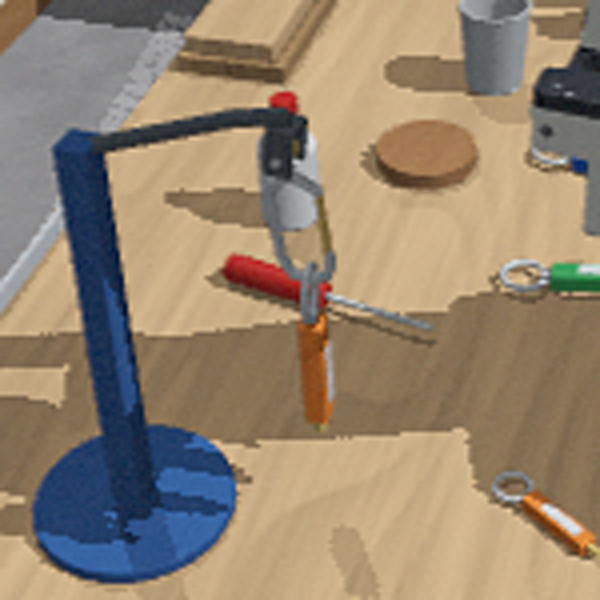

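View pics/dt.png

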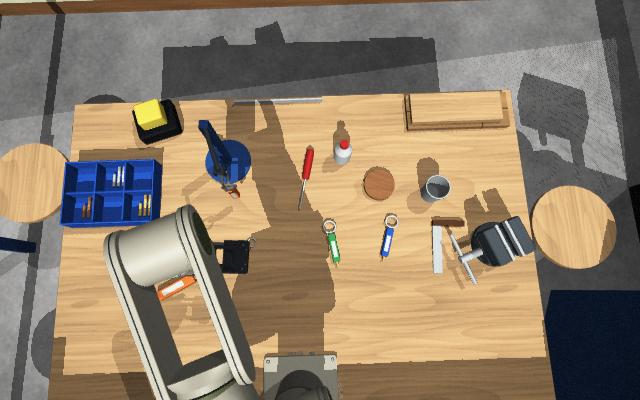

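The gate is shut, the fob is hanging and the bystanders are in place. A small residual sway of a few mm remains, so I'll wait longer.

Request:
{"name": "carry_out", "arguments": {
  "motion": [
    {"tx": 0,"ty": 0,"tz": 0,"wx": 0,"wy": 0,"wz": 0},
    {"tx": 0,"ty": 0,"tz": 0,"wx": 0,"wy": 0,"wz": 0},
    {"tx": 0,"ty": 0,"tz": 0,"wx": 0,"wy": 0,"wz": 0},
    {"tx": 0,"ty": 0,"tz": 0,"wx": 0,"wy": 0,"wz": 0},
    {"tx": 0,"ty": 0,"tz": 0,"wx": 0,"wy": 0,"wz": 0},
    {"tx": 0,"ty": 0,"tz": 0,"wx": 0,"wy": 0,"wz": 0},
    {"tx": 0,"ty": 0,"tz": 0,"wx": 0,"wy": 0,"wz": 0},
    {"tx": 0,"ty": 0,"tz": 0,"wx": 0,"wy": 0,"wz": 0},
    {"tx": 0,"ty": 0,"tz": 0,"wx": 0,"wy": 0,"wz": 0},
    {"tx": 0,"ty": 0,"tz": 0,"wx": 0,"wy": 0,"wz": 0},
    {"tx": 0,"ty": 0,"tz": 0,"wx": 0,"wy": 0,"wz": 0},
    {"tx": 0,"ty": 0,"tz": 0,"wx": 0,"wy": 0,"wz": 0},
    {"tx": 0,"ty": 0,"tz": 0,"wx": 0,"wy": 0,"wz": 0},
    {"tx": 0,"ty": 0,"tz": 0,"wx": 0,"wy": 0,"wz": 0},
    {"tx": 0,"ty": 0,"tz": 0,"wx": 0,"wy": 0,"wz": 0},
    {"tx": 0,"ty": 0,"tz": 0,"wx": 0,"wy": 0,"wz": 0},
    {"tx": 0,"ty": 0,"tz": 0,"wx": 0,"wy": 0,"wz": 0},
    {"tx": 0,"ty": 0,"tz": 0,"wx": 0,"wy": 0,"wz": 0},
    {"tx": 0,"ty": 0,"tz": 0,"wx": 0,"wy": 0,"wz": 0},
    {"tx": 0,"ty": 0,"tz": 0,"wx": 0,"wy": 0,"wz": 0}
  ]
}}

```text
t: 23.68
ee_pos: [0.3849, 0.1833, 0.3087]
orientation: [-0.491, 0.472, -0.508, 0.527]
force: [-0.4, 0.3, -0.4]
finger_gap: 0.0701
```

Request:
{"name": "carry_out", "arguments": {
  "motion": [
    {"tx": 0,"ty": 0,"tz": 0,"wx": 0,"wy": 0,"wz": 0},
    {"tx": 0,"ty": 0,"tz": 0,"wx": 0,"wy": 0,"wz": 0},
    {"tx": 0,"ty": 0,"tz": 0,"wx": 0,"wy": 0,"wz": 0},
    {"tx": 0,"ty": 0,"tz": 0,"wx": 0,"wy": 0,"wz": 0},
    {"tx": 0,"ty": 0,"tz": 0,"wx": 0,"wy": 0,"wz": 0},
    {"tx": 0,"ty": 0,"tz": 0,"wx": 0,"wy": 0,"wz": 0},
    {"tx": 0,"ty": 0,"tz": 0,"wx": 0,"wy": 0,"wz": 0},
    {"tx": 0,"ty": 0,"tz": 0,"wx": 0,"wy": 0,"wz": 0},
    {"tx": 0,"ty": 0,"tz": 0,"wx": 0,"wy": 0,"wz": 0},
    {"tx": 0,"ty": 0,"tz": 0,"wx": 0,"wy": 0,"wz": 0},
    {"tx": 0,"ty": 0,"tz": 0,"wx": 0,"wy": 0,"wz": 0},
    {"tx": 0,"ty": 0,"tz": 0,"wx": 0,"wy": 0,"wz": 0},
    {"tx": 0,"ty": 0,"tz": 0,"wx": 0,"wy": 0,"wz": 0},
    {"tx": 0,"ty": 0,"tz": 0,"wx": 0,"wy": 0,"wz": 0},
    {"tx": 0,"ty": 0,"tz": 0,"wx": 0,"wy": 0,"wz": 0},
    {"tx": 0,"ty": 0,"tz": 0,"wx": 0,"wy": 0,"wz": 0},
    {"tx": 0,"ty": 0,"tz": 0,"wx": 0,"wy": 0,"wz": 0},
    {"tx": 0,"ty": 0,"tz": 0,"wx": 0,"wy": 0,"wz": 0},
    {"tx": 0,"ty": 0,"tz": 0,"wx": 0,"wy": 0,"wz": 0},
    {"tx": 0,"ty": 0,"tz": 0,"wx": 0,"wy": 0,"wz": 0}
  ]
}}

```text
t: 25.35
ee_pos: [0.385, 0.1833, 0.3087]
orientation: [-0.491, 0.472, -0.508, 0.527]
force: [0.3, 0.7, 0.5]
finger_gap: 0.07
```

Request:
{"name": "carry_out", "arguments": {
  "motion": [
    {"tx": 0,"ty": 0,"tz": 0,"wx": 0,"wy": 0,"wz": 0},
    {"tx": 0,"ty": 0,"tz": 0,"wx": 0,"wy": 0,"wz": 0},
    {"tx": 0,"ty": 0,"tz": 0,"wx": 0,"wy": 0,"wz": 0},
    {"tx": 0,"ty": 0,"tz": 0,"wx": 0,"wy": 0,"wz": 0},
    {"tx": 0,"ty": 0,"tz": 0,"wx": 0,"wy": 0,"wz": 0},
    {"tx": 0,"ty": 0,"tz": 0,"wx": 0,"wy": 0,"wz": 0},
    {"tx": 0,"ty": 0,"tz": 0,"wx": 0,"wy": 0,"wz": 0},
    {"tx": 0,"ty": 0,"tz": 0,"wx": 0,"wy": 0,"wz": 0},
    {"tx": 0,"ty": 0,"tz": 0,"wx": 0,"wy": 0,"wz": 0},
    {"tx": 0,"ty": 0,"tz": 0,"wx": 0,"wy": 0,"wz": 0},
    {"tx": 0,"ty": 0,"tz": 0,"wx": 0,"wy": 0,"wz": 0},
    {"tx": 0,"ty": 0,"tz": 0,"wx": 0,"wy": 0,"wz": 0},
    {"tx": 0,"ty": 0,"tz": 0,"wx": 0,"wy": 0,"wz": 0},
    {"tx": 0,"ty": 0,"tz": 0,"wx": 0,"wy": 0,"wz": 0},
    {"tx": 0,"ty": 0,"tz": 0,"wx": 0,"wy": 0,"wz": 0},
    {"tx": 0,"ty": 0,"tz": 0,"wx": 0,"wy": 0,"wz": 0},
    {"tx": 0,"ty": 0,"tz": 0,"wx": 0,"wy": 0,"wz": 0},
    {"tx": 0,"ty": 0,"tz": 0,"wx": 0,"wy": 0,"wz": 0},
    {"tx": 0,"ty": 0,"tz": 0,"wx": 0,"wy": 0,"wz": 0},
    {"tx": 0,"ty": 0,"tz": 0,"wx": 0,"wy": 0,"wz": 0}
  ]
}}

```text
t: 27.02
ee_pos: [0.385, 0.1833, 0.3087]
orientation: [-0.491, 0.472, -0.508, 0.527]
force: [-0.1, -0.0, -0.1]
finger_gap: 0.07
```

Request:
{"name": "carry_out", "arguments": {
  "motion": [
    {"tx": 0,"ty": 0,"tz": 0,"wx": 0,"wy": 0,"wz": 0},
    {"tx": 0,"ty": 0,"tz": 0,"wx": 0,"wy": 0,"wz": 0},
    {"tx": 0,"ty": 0,"tz": 0,"wx": 0,"wy": 0,"wz": 0},
    {"tx": 0,"ty": 0,"tz": 0,"wx": 0,"wy": 0,"wz": 0},
    {"tx": 0,"ty": 0,"tz": 0,"wx": 0,"wy": 0,"wz": 0},
    {"tx": 0,"ty": 0,"tz": 0,"wx": 0,"wy": 0,"wz": 0},
    {"tx": 0,"ty": 0,"tz": 0,"wx": 0,"wy": 0,"wz": 0},
    {"tx": 0,"ty": 0,"tz": 0,"wx": 0,"wy": 0,"wz": 0},
    {"tx": 0,"ty": 0,"tz": 0,"wx": 0,"wy": 0,"wz": 0},
    {"tx": 0,"ty": 0,"tz": 0,"wx": 0,"wy": 0,"wz": 0},
    {"tx": 0,"ty": 0,"tz": 0,"wx": 0,"wy": 0,"wz": 0},
    {"tx": 0,"ty": 0,"tz": 0,"wx": 0,"wy": 0,"wz": 0},
    {"tx": 0,"ty": 0,"tz": 0,"wx": 0,"wy": 0,"wz": 0},
    {"tx": 0,"ty": 0,"tz": 0,"wx": 0,"wy": 0,"wz": 0},
    {"tx": 0,"ty": 0,"tz": 0,"wx": 0,"wy": 0,"wz": 0},
    {"tx": 0,"ty": 0,"tz": 0,"wx": 0,"wy": 0,"wz": 0},
    {"tx": 0,"ty": 0,"tz": 0,"wx": 0,"wy": 0,"wz": 0},
    {"tx": 0,"ty": 0,"tz": 0,"wx": 0,"wy": 0,"wz": 0},
    {"tx": 0,"ty": 0,"tz": 0,"wx": 0,"wy": 0,"wz": 0},
    {"tx": 0,"ty": 0,"tz": 0,"wx": 0,"wy": 0,"wz": 0}
  ]
}}

```text
t: 28.68
ee_pos: [0.385, 0.1832, 0.3087]
orientation: [-0.491, 0.472, -0.508, 0.527]
force: [-0.9, -0.3, -0.2]
finger_gap: 0.07
```

```bash
python3 - <<'E'
from fit import *
def fobc(im,d,n):
    P=pts(n,d)*1000; hsv=cv2.cvtColor(im,cv2.COLOR_RGB2HSV)
    m=(hsv[...,0]<14)&(hsv[...,1]>150)&(P[...,2]>70)&(P[...,2]<190)&(abs(P[...,0]-590)<110)&(abs(P[...,1]-180)<60)
    q=P[m]; lo=q[q[:,2]<np.percentile(q[:,2],25)]; return len(q),q.mean(0).round(1),lo.mean(0).round(1)
print(robot.get_obs()['t'])
for i in range(12):
    im,d=shot('side',f'e{i}'); print(fobc(im,d,'side'))
s=np.load('pics/e11.npz')['im']
cv2.imwrite('pics/e11c.png',cv2.resize(s[190:300,230:320],None,fx=5,fy=5,interpolation=cv2.INTER_CUBIC)[...,::-1])
E
python3 th.py e11|head -1
```

```text
28.6833
(147, array([587. , 186.6, 134.3]), array([587.6, 186.8,  98.2]))
(151, array([586.9, 186.6, 133.5]), array([586.9, 187.5,  98.3]))
(145, array([587.1, 186.7, 136.3]), array([587.3, 187.7, 100.9]))
(147, array([587.2, 186.8, 134.6]), array([588.1, 187.5,  99.7]))
(146, array([587.1, 187. , 134.3]), array([587.2, 188.1,  99.8]))
(150, array([587.4, 186.8, 134.8]), array([588.3, 187.6,  99.6]))
(148, array([587. , 186.8, 134.4]), array([587.1, 187.8,  98.3]))
(142, array([587.1, 187.2, 134.2]), array([587.3, 188.1,  99.2]))
(147, array([586.9, 186.8, 133.9]), array([587.2, 187.7,  99.2]))
(150, array([587. , 186.8, 134.4]), array([587.4, 187.9,  99.6]))
(152, array([587. , 186.9, 134.9]), array([587. , 188.1,  99.4]))
(146, array([587. , 187. , 134.1]), array([587.3, 188.1,  99.9]))
e11 tilt -7.5 bottom -13.6
```

View pics/e11c.png

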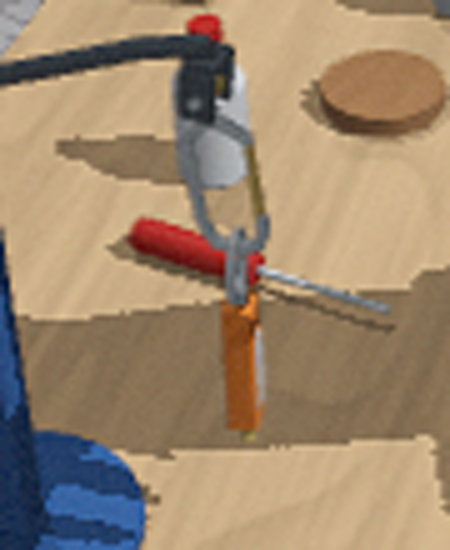

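Still to within noise (under 1 mm over 0.6 s), gate shut, ring at the bottom of the hook, robot clear. Handing in.

```bash
python3 -c "
from rig import job
print(job.finish_job())"
```

```text
the job is handed in; nothing more can be done
None
```

The middle-sized orange fob is clipped into the snap hook and hanging freely, and I handed the job in at about 29 s of the 72 s allowed; no verdict came back.

- **Insertion:** I pushed the hook to its back stop, at about 22° of tilt. I then pressed the gate in with the ring and lowered the ring until the gate snapped shut above it.
- **Pull test:** I drew the fob straight back until the hook met its forward stop and held 9.3–10.1 N for about 2 s. There was one short peak of about 13 N along the pull (13.6 N in total) when the stop was first reached. That was the highest force I read, but readings came only at the end of each move, so the force between them is not checked.
- **Final checks:**
  - The gate is shut and the ring sits in the bottom bend.
  - The fob moved less than 1 mm over the last 0.6 s watched.
  - The robot was clear of everything, and the bystanders looked unmoved by eye in the top view; I did not re-measure them.
- **Disagreement:** the camera estimates of the hook's two stops, about 40 mm back and 13–15 mm forward, add up to about 54 mm. The description says 46 mm. I put this down to measuring error, because the hook did not move under the steady 10 N pull.

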